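# Pack the sample case and seal it with the pliers

## Task

Stand every short wide sample pot upright in the case, one to a bay, leaving the slim pots and the tall pot where they are on the desk, then shut the lid fully. With the sealing pliers, not with the fingers, squeeze the press-stud seal on the hasp until it clicks shut, and lay the pliers back flat on their mat without disturbing the other things on the desk.

Things in the scene. Friction and masses are not known exactly. Their poses are not given: they have to be found in the camera images.
- pot_1: A screw-cap sample pot, clear with a ribbed white cap: 41 mm diameter over the cap (the body is 3 mm less, the thick foot 1 mm less), 50 mm tall, the cap being the top 14 mm; about 50 g. Origin at the centre of its underside, z up. One of the short wide pots that are to be loaded; four to six of pot_1 to pot_6 are there, the others are absent (None). They stand on the right half of the desk, mixed with the look-alikes.
- pot_2: A screw-cap sample pot, clear with a ribbed white cap: 41 mm diameter over the cap (the body is 3 mm less, the thick foot 1 mm less), 50 mm tall, the cap being the top 14 mm; about 50 g. Origin at the centre of its underside, z up. One of the short wide pots that are to be loaded; four to six of pot_1 to pot_6 are there, the others are absent (None). They stand on the right half of the desk, mixed with the look-alikes.
- pot_3: A screw-cap sample pot, clear with a ribbed white cap: 41 mm diameter over the cap (the body is 3 mm less, the thick foot 1 mm less), 50 mm tall, the cap being the top 14 mm; about 50 g. Origin at the centre of its underside, z up. One of the short wide pots that are to be loaded; four to six of pot_1 to pot_6 are there, the others are absent (None). They stand on the right half of the desk, mixed with the look-alikes.
- pot_4: A screw-cap sample pot, clear with a ribbed white cap: 41 mm diameter over the cap (the body is 3 mm less, the thick foot 1 mm less), 50 mm tall, the cap being the top 14 mm; about 50 g. Origin at the centre of its underside, z up. One of the short wide pots that are to be loaded; four to six of pot_1 to pot_6 are there, the others are absent (None). They stand on the right half of the desk, mixed with the look-alikes.
- pot_5: A screw-cap sample pot, clear with a ribbed white cap: 41 mm diameter over the cap (the body is 3 mm less, the thick foot 1 mm less), 50 mm tall, the cap being the top 14 mm; about 50 g. Origin at the centre of its underside, z up. One of the short wide pots that are to be loaded; four to six of pot_1 to pot_6 are there, the others are absent (None). They stand on the right half of the desk, mixed with the look-alikes.
- pot_6: A screw-cap sample pot, clear with a ribbed white cap: 41 mm diameter over the cap (the body is 3 mm less, the thick foot 1 mm less), 50 mm tall, the cap being the top 14 mm; about 50 g. Origin at the centre of its underside, z up. One of the short wide pots that are to be loaded; four to six of pot_1 to pot_6 are there, the others are absent (None). They stand on the right half of the desk, mixed with the look-alikes.
- slim_1: A screw-cap sample pot, clear with a ribbed white cap: 31 mm diameter over the cap (the body is 3 mm less, the thick foot 1 mm less), 50 mm tall, the cap being the top 14 mm; about 30 g. Origin at the centre of its underside, z up. A slim look-alike that stays on the desk.
- slim_2: A screw-cap sample pot, clear with a ribbed white cap: 31 mm diameter over the cap (the body is 3 mm less, the thick foot 1 mm less), 50 mm tall, the cap being the top 14 mm; about 30 g. Origin at the centre of its underside, z up. A slim look-alike that stays on the desk.
- tall_1: A screw-cap sample pot, clear with a ribbed white cap: 41 mm diameter over the cap (the body is 3 mm less, the thick foot 1 mm less), 78 mm tall, the cap being the top 14 mm; about 80 g. Origin at the centre of its underside, z up. A tall look-alike that stays on the desk (the lid would not shut over it).
- case: Grey case, fixed, 140 mm front to back (its x), 224 wide (its y). Origin: centre of the underside; +x from front (hasp) to back (hinge), z up. Rim 32 mm, bay floor 4 mm, inner walls 24 mm above the desk. Six bays, 70 mm along y, 57 (front row) or 64 (back row) along x, centres at x -31 and +34, y 0 and +-72 mm; a short wide pot in a bay stands 22 mm above the rim.
- lid (a joint): Lid hinge, rad: 0 shut, 1.85 to 2.05 at the start (open, leaning back past upright), stop 2.1. Stays where left; 1 to 2 N at the front edge swings it. Hinge line along the case's y through lid_hinge. The lid is a shell 140 mm front to back, 224 wide, 28 deep; its outer face is 28 mm from the hinge line (shut: 60.5 mm above the desk).
- lid_hinge (a point): Middle of the lid's hinge line, at the back rim of the case, 32 mm above the desk. Axes as the case's.
- lid_edge (a point): Middle of the lid's front edge, on its outer face; moves with the lid. Axes as the case's when the lid is shut.
- seal_mid (a point): Middle of the white press-stud seal on the staple, 26 mm before the case's front wall, 30 mm above the desk, axes as the case's. Two halves of 18 x 7 x 18 mm face one another along y: the stud half from y -12 to -5 mm, the cap half from +5 to +12 while open, -3 to +4 shut (24, then 16 mm over both). The seal floats 10 mm either way along y, so squeeze it from both sides.
- seal_cap (a joint): Travel of the seal's cap onto its stud, m: 0 open, 0.008 clicked shut. It resists with about 4 N at first, gives way past 0.004, then snaps home and stays.
- pliers: Sealing pliers: two crossed steel levers with black rubber handles, 16 mm thick, 0.13 kg, lying flat on the mat. Origin under the rivet on the lower face, z up; x along lever a towards the jaws (the centre line is turned by half of pliers_lever - 0.36 from it). Jaws reach 56 mm before the rivet, handles 106 mm behind it; centre of mass about 40 mm behind it.
- pliers_lever (a joint): Angle of lever b, rad. 0: sprung open (60 mm over the grips, jaws 38 mm apart); 0.36: jaws parallel, 20 mm apart; 0.44: jaws 16 mm apart (grips 39 mm); stop 0.47. The spring takes 9 N at the grips to start, 12 N at the end; about 20 N with the seal in the jaws. Held at 55 mm the jaws are still 33 mm apart. Ease it open slowly, or the handles slip off the fingers.
- grip_a (a point): Point on the outer side of handle a where it is best gripped, 48 mm behind the rivet, at half thickness (8 mm over the mat while lying). grip_a to grip_b is the width over the handles.
- jaw_a (a point): Point on the inner face of jaw a, 46 mm before the rivet, 10 mm from the tip, at half thickness. The seal belongs midway between jaw_a and jaw_b when squeezed.
- grip_b (a point): Point on the outer side of handle b where it is best gripped, 48 mm behind the rivet, at half thickness (8 mm over the mat while lying). grip_a to grip_b is the width over the handles.
- jaw_b (a point): Point on the inner face of jaw b, 46 mm before the rivet, 10 mm from the tip, at half thickness. The seal belongs midway between jaw_a and jaw_b when squeezed.
- mat: Cork mat, 210 x 120 mm (its x and y), 2 mm thick, fixed to the desk in front of the case. Origin at the centre of its underside.
- puck: Bystander: white round scent diffuser, 68 mm diameter, 32 mm tall.
- mouse: Bystander: black computer mouse, 100 x 58 x 28 mm.
Things that resemble listed ones, but are neither listed nor needed, are in the scene too. What is shaped like the pot_3 but purple is not meant. What is shaped like the pot_5 but blue is not meant.

How it is judged:
By the outcome, as a careful person would: the job done as asked, in the order asked, and still so for the second after the job is handed in, with the robot touching nothing.
Of pot_1, pot_2, pot_3, pot_4, pot_5, pot_6 only 4 to 6 are there at a start; the rules pass over those that are not, and their reading is None.
At some moment in a run one of pot_1, pot_2, pot_3, pot_4, pot_5, pot_6, pliers may be knocked a few centimetres aside while the robot is not near it.
It also fails if it takes over 210 s, if anything falls off the work surface, if the arm or the gripper's body presses on something with over 40 N, if the wrist force passes 120 N, or if a joint passes its speed limit or range.

## Robot

A 6-joint arm with a two-finger parallel gripper is mounted at the origin on the work surface. World frame = base frame: x ahead of the robot, y to its left, z up, the work surface at z = 0. Lengths are in m, angles in rad, forces in N, time in s.
With the tool pointing down it reaches from about 0.35 to 0.975 m from the base axis. Payload 4.9 kg.
Tool frame: the origin (TCP) lies on the centre line of the jaws, within the pads' length; the fingertips stand 19 mm ahead of it and the grasp point (between the pads) is the TCP; x points along the fingers, y is the direction in which the jaws open and shut, and the axes are right-handed (so a half turn about x gives the same grasp; the last joint's range is limited). The gripper opens to 85 mm and grips with 20 to 120 N. Pads are 22 mm wide; open, the fingers measure 114 mm over their backs; the gripper's body (76 mm by 85 mm) begins 54 mm behind the grasp point. The pads swing forward as they close: fully open they stand 13 mm farther back than shut.
Start: joints at [1.21, 0.053, 1.613, -0, 1.476, -0.119], TCP at [0.15, 0.607, 0.25] pointing down, gripper open.
Joint ranges: [-3.01, 3.01], [-1.01, 2.22], [0.06, 2.58], [-1.02, 4.17], [0.09, 2.62], [-3.14, 3.14]. Speed limits (rad/s): [2.57, 2.57, 3.14, 3.14, 3.14, 3.14].

## Interface

Orientations are given as [roll, pitch, yaw] about the fixed x, y, z axes, in that order (R = Rz(yaw) Ry(pitch) Rx(roll)).
In Python, from bench import r gives the robot as it stands. The module is installed in compiled form; this text tells all that it offers.
- The arm moves only by the tool jog_arm, never from a script. Its argument "rows" is a list of rows, each a list of 7 numbers: the shift along the tool's x, y, z in cm, then the turn, a rotation vector about the tool's x, y, z in rad, then the closure, from -1 (fully open) to 1 (shut). A call has 1 to 8 rows; each row is the pose to reach, as a shift and turn from the pose commanded when the call began, along the tool's axes at that moment; what a row does not reach only later rows make up. A row lasts 1/8 s, in which the tool goes at most 62.5 mm and 10.7 degrees, less where a joint would pass 70% of its speed; a pose out of reach is approached as far as the arm can. A call with a gripper value outside its range is refused whole. The fingers move at their own pace and stop on an object; the grip force is fixed at half the most. Time passes only in rows, so rows that repeat a pose let the fingers close. It gives the time, the measured TCP pose, the force and the opening at its end, in the units of the state.
- r.get_obs(): the state, without advancing time (a new reading comes with each control period).
- r.grab_frame(name): name is "scene" or "side" or "wrist"; returns (picture, depth): 384x512x3 uint8, red, green, blue; 384x512 float32, m along the optical axis (not along the pixel's ray), 0 where there is no reading.
- r.camera_info(name): a dict with "intrinsics" (3x3 intrinsics, pixels), "R" (3x3) and "t" (3): a world point X has camera coordinates R X + t; the wrist camera has in their place "hand_eye" (4x4, takes a point from camera to tool coordinates, whose origin is the TCP and whose axes are the tool frame's). Camera axes: x right, y down, z forward; pixel columns grow to the right and rows downward; lengths in m; the calibration is good to about 2 mm. A picture is of the moment at which its call begins: read the wrist's pose just before it. camera_info takes no time and is no camera call.
- r.job_done(): hands the job in, once; it reports no verdict.
Trained networks look in the newest picture that a camera, given by its name, has taken for a name from the list of things; names that differ only in an ending like _2 or _b are one class to them, and where a whole thing is asked for, a point or a joint stands for the part that bears it (a point fixed in the world has none). Each returns a list of dicts, best first, with "p" (0 to 1); they miss things now and then, are a little off and sometimes report something else, mostly with a low value. They report only what shows in the picture. A call takes as long as a camera call. They do not tell look-alikes from the thing itself.
- r.regions_of(target, camera): "mask" (384x512 bool, what is visible of it) and "extent" ([left, top, width, height] in pixels, round what is visible of it).
- r.landmark_of(target, camera): "xy" ([column, row] in pixels: a listed point, or the origin of a listed thing).
The state is a dict: "time": time; "q": joint angles; "joint_velocities": joint speeds; "joint_torque": joint torques, N m; "eef_pos": TCP position; "tcp_rot": TCP orientation; "force": force on the tool from outside, world axes, zero at the start; "ft_torque": the same for the moment, N m; "grip_width": finger opening in m.
Only numpy, scipy, OpenCV 4.12 (cv2) and the standard library are available. Lean on these libraries where they do the work, as an engineer would, in place of code of your own. Each camera call takes 0.05 s, during which the arm holds its last target. There are 200 camera calls.

## Working session

There is one attempt and no reset: what is moved stays moved. The work goes in short steps, Python scripts to look and compute and a tool call to move; the robot and the scene stay as the last step left them, time stands still between calls to the robot, and variables do not carry over. Pictures are saved under pics/ and viewed, about 12 in all and at most 16, crops included, and the job is handed in when it is done.

Besides the shell and the picture viewer there is one more tool, called after "Request:" by a JSON object that holds its "method" and its "body", one argument or row to a line. jog_arm: Moves the arm, as the interface text tells. Its arguments: {"type":"object","properties":{"rows":{"type":"array","items":{"type":"array","items":{"type":"number"}}}},"required":["rows"]}

```bash
mkdir -p pics
cat > h.py <<'E'
import numpy as np, cv2
from bench import r
from scipy.spatial.transform import Rotation as Ro
def cam(n):
    c=r.camera_info(n); K=np.array(c["intrinsics"])
    if "R" in c: R=np.array(c["R"]);t=np.array(c["t"]); return K,R.T,-R.T@t
    H=np.array(c["hand_eye"]); o=r.get_obs(); Rt=Ro.from_euler("xyz",o["tcp_rot"]).as_matrix()
    return K,Rt@H[:3,:3],Rt@H[:3,3]+np.array(o["eef_pos"])
def shot(n,f=None):
    C=cam(n); p,d=r.grab_frame(n)
    if f: cv2.imwrite("pics/"+f,p[...,::-1])
    return p,d,C
def world(d,C):
    K,R,t=C; v,u=np.mgrid[:d.shape[0],:d.shape[1]]
    P=np.stack([(u-K[0,2])/K[0,0]*d,(v-K[1,2])/K[1,1]*d,d],-1)
    W=P@R.T+t; W[d==0]=np.nan; return W
def ray(xy,C,z):
    K,R,t=C; a=R@np.array([(xy[0]-K[0,2])/K[0,0],(xy[1]-K[1,2])/K[1,1],1]); return t+a*(z-t[2])/a[2]
E
python3 - <<'E'
from h import *
o=r.get_obs(); print({k:np.round(v,3) for k,v in o.items()})
for n in("scene","side"):
    p,d,C=shot(n,n+"0.png"); print(n,C[2].round(3),C[1][:,2].round(2)); W=world(d,C)
    for t in ("pot_1","slim_1","tall_1"):
        for x in r.regions_of(t,n):
            w=W[x["mask"]]; w=w[~np.isnan(w[:,0])]
            zt=np.nanpercentile(w[:,2],97); top=w[w[:,2]>zt-.006]
            print(t,round(x["p"],2),x["extent"],"top",zt.round(3),((top.max(0)+top.min(0))/2)[:2].round(3),np.ptp(top,0).round(3), p[x["mask"]].mean(0).round())
    for t in("seal_mid","lid_hinge","lid_edge","case","pliers","grip_a","jaw_a","mat","puck","mouse"):
        for x in r.landmark_of(t,n)[:3]:
            print(t,round(x["p"],2),np.round(x["xy"]),W[int(x["xy"][1]),int(x["xy"][0])].round(3))
E
```

```text
{'time': np.float64(0.0), 'q': array([ 1.21 ,  0.053,  1.614,  0.   ,  1.476, -0.119]), 'joint_velocities': array([-0.001,  0.   ,  0.   , -0.001, -0.001,  0.001]), 'joint_torque': array([ 0.0000e+00, -3.9368e+01, -3.7018e+01, -0.0000e+00,  7.0000e-03,
        0.0000e+00]), 'eef_pos': array([0.149, 0.606, 0.249]), 'tcp_rot': array([-1.691,  1.569, -1.933]), 'force': array([-0.965, -0.1  , -1.075]), 'ft_torque': array([ 0.04 ,  0.025, -0.002]), 'grip_width': np.float64(0.085)}
scene [ 1.083 -0.533  0.759] [-0.51  0.5  -0.7 ]
pot_1 0.97 [207.2, 251.0, 17.2, 29.1] top 0.053 [ 0.621 -0.222] [0.037 0.038 0.007] [164. 164. 154.]
pot_1 0.94 [178.6, 228.9, 22.0, 22.9] top 0.052 [ 0.534 -0.227] [0.04  0.04  0.007] [162. 162. 152.]
pot_1 0.87 [164.2, 312.2, 20.6, 31.1] top 0.052 [ 0.675 -0.382] [0.041 0.041 0.008] [ 76.  93. 138.]
pot_1 0.8 [127.9, 225.0, 20.0, 28.9] top 0.052 [ 0.442 -0.309] [0.038 0.039 0.006] [159. 159. 148.]
pot_1 0.8 [255.7, 314.2, 23.1, 29.3] top 0.052 [ 0.806 -0.262] [0.039 0.04  0.008] [115.  86. 125.]
pot_1 0.76 [206.9, 286.4, 23.8, 28.3] top 0.053 [ 0.74  -0.312] [0.
[... 2935 characters left out ...]
2. 295.] [ 0.527 -0.331  0.021]
case 0.78 [185. 173.] [0.47  0.209 0.006]
case 0.63 [157. 109.] [0.516 0.58  0.011]
case 0.55 [193. 187.] [0.452 0.108 0.04 ]
pliers 0.62 [239. 221.] [ 0.509 -0.061  0.02 ]
pliers 0.27 [156. 111.] [0.454 0.337 0.167]
grip_a 0.9 [234. 235.] [ 0.481 -0.088  0.006]
grip_a 0.52 [221. 222.] [ 0.466 -0.037  0.017]
grip_a 0.34 [277. 261.] [ 0.516 -0.236  0.047]
jaw_a 0.65 [254. 217.] [ 0.555 -0.065  0.017]
jaw_a 0.56 [248. 209.] [ 0.559 -0.024  0.009]
jaw_a 0.42 [241. 280.] [ 0.427 -0.22   0.014]
mat 0.68 [228. 227.] [ 0.48 -0.05  0.  ]
mat 0.4 [325. 222.] [ 0.706 -0.188  0.029]
puck 0.85 [293. 188.] [ 0.709 -0.039  0.029]
mouse 0.9 [328. 220.] [ 0.714 -0.19   0.031]
```

```bash
python3 -c "
import cv2,numpy as np
a=cv2.imread('pics/scene0.png');b=cv2.imread('pics/side0.png')
cv2.imwrite('pics/both0.png',cv2.resize(a,(800,600)))"
```

```text
(no output)
```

View pics/both0.png

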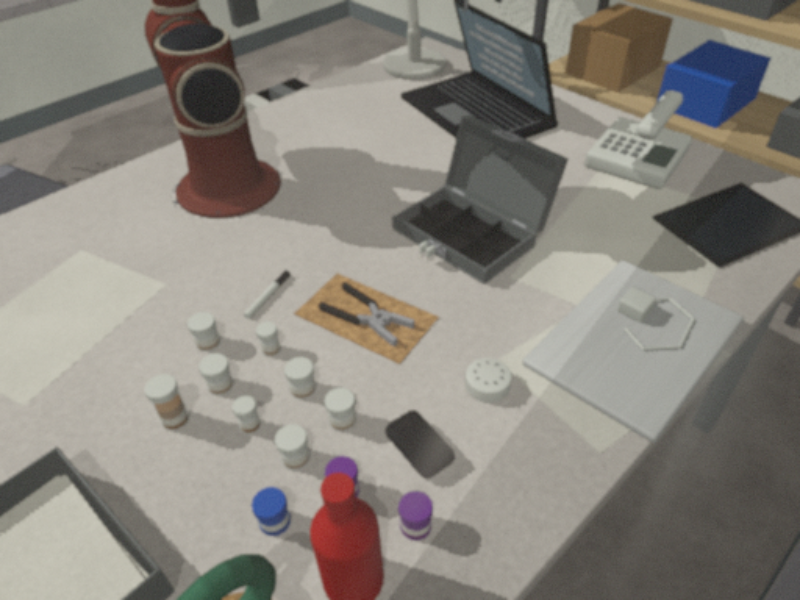

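View pics/side0.png

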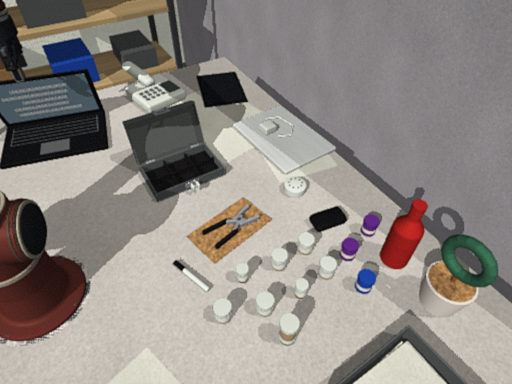

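Five white short wide pots (top-centre cluster), two slim, one tall; blue and purple look-alikes are excluded. The case opens away from the robot's right side, with the seal facing the mat. Next, fit the case pose.

Run:
```python
from h import *
o=r.get_obs(); print(Ro.from_euler("xyz",o["tcp_rot"]).as_matrix().round(2).tolist())
for n in("scene","side"):
    p,d,C=shot(n); W=world(d,C)
    m=max(r.regions_of("case",n),key=lambda x:x["p"]*(x["mask"].sum()>800)); print(m["extent"],m["p"])
    k=cv2.dilate(m["mask"].astype(np.uint8),np.ones((7,7)))>0
    g=k&(p.max(-1)<110)&(W[...,1]>.08)
    w=W[g&(W[...,2]>.026)&(W[...,2]<.038)]
    rc=cv2.minAreaRect((w[:,:2]*1000).astype(np.float32)); print("rim",len(w),np.round(rc[0]),np.round(rc[1]),rc[2])
    l=W[g&(W[...,2]>.07)]
    c=l.mean(0); s=np.linalg.svd(l-c,full_matrices=False)[2]; print("lid",len(l),c.round(3),s[2].round(3),l.min(0).round(3),l.max(0).round(3))
    f=W[g&(W[...,2]<.012)&(W[...,2]>.0)]; print("floor",np.round(cv2.minAreaRect((f[:,:2]*1000).astype(np.float32))[0]),cv2.minAreaRect((f[:,:2]*1000).astype(np.float32))[1:])
```

```text
[[0.0, 0.24, 0.97], [-0.0, 0.97, -0.24], [-1.0, -0.0, 0.0]]
[254.1, 72.5, 111.6, 112.8] 0.63
rim 969 [464. 223.] [229. 177.] 0.6012623310089111
lid 2287 [0.462 0.329 0.117] [ 0.002  0.985 -0.175] [0.347 0.291 0.07 ] [0.576 0.35  0.177]
floor [403. 346.] ((270.49749755859375, 522.1925048828125), 24.561420440673828)
[124.5, 98.0, 100.4, 103.7] 0.7
rim 886 [463. 225.] [229. 177.] 0.11848079413175583
lid 2116 [0.462 0.332 0.116] [ 0.001  0.986 -0.164] [0.35  0.293 0.07 ] [0.575 0.351 0.178]
floor [478. 377.] ((508.0031433105469, 259.4137268066406), 82.05072021484375)
```

Request:
{"method": "jog_arm", "body": {
  "rows": [
    [-15,-20,20,0.66,0,0,-1],
    [-15,-20,20,0.66,0,0,-1],
    [-15,-20,20,0.66,0,0,-1],
    [-15,-20,20,0.66,0,0,-1],
    [-15,-20,20,0.66,0,0,-1],
    [-15,-20,20,0.66,0,0,-1]
  ]
}}

```text
time: 2.35
eef_pos: [0.2977, 0.363, 0.4039]
tcp_rot: [1.571, 1.565, 0.665]
force: [-0.1, 1.3, 0.3]
grip_width: 0.0856
```

```bash
cat >> h.py <<'E'
def st():
    o=r.get_obs(); R=Ro.from_euler("xyz",o["tcp_rot"]).as_matrix()
    print("t %.1f"%o["time"],"pos",np.round(o["eef_pos"],4),"w %.4f"%o["grip_width"],"F",np.round(o["force"],1),"q",np.round(o["q"],2)); return o,R
def go(p,yaw=0.):
    "print tool shift (cm) and turn to reach TCP p, tool x down, tool y at yaw"
    o,R=st(); c,s=np.cos(yaw),np.sin(yaw); T=np.array([[0,c,s],[0,s,-c],[-1,0,0]])
    print("shift",np.round(R.T@(np.array(p)-o["eef_pos"])*100,2),"turn",np.round(Ro.from_matrix(R.T@T).as_rotvec(),3))
E
python3 - <<'E'
from h import *
print(np.round(r.camera_info("wrist")["hand_eye"],3))
go([.463,.14,.40])
E
```

```text
[[-0.002 -0.272  0.962 -0.124]
 [ 1.     0.     0.002  0.001]
 [-0.001  0.962  0.272 -0.068]
 [ 0.     0.     0.     1.   ]]
t 2.4 pos [0.2977 0.363  0.4039] w 0.0856 F [-0.1  1.3  0.3] q [ 0.73 -0.37  1.74 -0.    1.77  0.06]
shift [ 0.38 -0.75 27.75] turn [ 0.665 -0.002 -0.006]
```

Request:
{"method": "jog_arm", "body": {
  "rows": [
    [0.4,5.4,20,0.665,0,0,-1],
    [0.4,5.4,20,0.665,0,0,-1],
    [0.4,5.4,20,0.665,0,0,-1],
    [0.4,5.4,20,0.665,0,0,-1],
    [0.4,5.4,20,0.665,0,0,-1],
    [0.4,5.4,20,0.665,0,0,-1]
  ]
}}

```text
time: 3.1
eef_pos: [0.4617, 0.2422, 0.3959]
tcp_rot: [-1.833, 1.57, 2.886]
force: [0.3, -0.2, -0.6]
grip_width: 0.0856
```

Run:
```python
from h import *
st()
p,d,C=shot("wrist","w1.png"); W=world(d,C); X,Y,Z=W[...,0],W[...,1],W[...,2]
for x in (.40,.463,.53):
    s=(abs(X-x)<.0015)&(Y>.05)&(Y<.36); o=np.argsort(Y[s])
    y,z=Y[s][o],Z[s][o]
    print(x,[ (round(float(np.median(y[abs(y-b)<.0025])),3),round(float(np.median(z[abs(y-b)<.0025])),3)) for b in np.arange(.09,.36,.005) if (abs(y-b)<.0025).any()])
y0=.18
for yy in(.17,.245):
    s=(abs(Y-yy)<.0015)&(X>.3)&(X<.62); x,z=X[s],Z[s]
    print(yy,[(round(float(b),3),round(float(np.median(z[abs(x-b)<.0025])),3)) for b in np.arange(.335,.6,.005) if (abs(x-b)<.0025).any()])
for x in r.landmark_of("seal_mid","wrist")[:2]: print(x, W[int(x["xy"][1]),int(x["xy"][0])])
```

```text
t 3.1 pos [0.4617 0.2422 0.3959] w 0.0856 F [ 0.3 -0.2 -0.6] q [ 0.34 -0.24  1.65  0.    1.73  0.33]
0.4 [(0.089, 0.0), (0.096, 0.002), (0.101, 0.001), (0.106, 0.0), (0.11, 0.001), (0.115, -0.0), (0.12, 0.0), (0.125, 0.001), (0.129, 0.001), (0.141, 0.032), (0.144, 0.028), (0.151, 0.021), (0.156, 0.005), (0.161, 0.005), (0.165, 0.005), (0.17, 0.005), (0.176, 0.005), (0.18, 0.005), (0.185, 0.005), (0.19, 0.005), (0.195, 0.004), (0.2, 0.005), (0.204, 0.004), (0.211, 0.024), (0.215, 0.005), (0.219, 0.004), (0.225, 0.005), (0.231, 0.444), (0.235, 0.447), (0.24, 0.446), (0.245, 0.446), (0.25, 0.443), (0.254, 0.449), (0.26, 0.005), (0.265, 0.004), (0.27, 0.004), (0.275, 0.019), (0.279, 0.033), (0.286, 0.036), (0.29, 0.034), (0.295, 0.031), (0.3, 0.03), (0.305, 0.03), (0.31, 0.043), (0.315, 0.058), (0.32, 0.07), (0.325, 0.092), (0.329, 0.164), (0.335, 0.162), (0.34, 0.16), (0.345, 0.158), (0.35, 0.157)]
0.463 [(0.09, 0.001), (0.095, 0.001), (0.098, 0.0), (0.106, 0.001), (0.111, 0.001), (0.115, 0.017), (0.12, 0.002), (0.124, 0.0), (0.14, 0.029), (0.145, 0.028), (0.151, 0.022), (0.154, 0.006),
[... 2381 characters left out ...]
0.39, 0.005), (0.395, 0.447), (0.4, 0.446), (0.405, 0.444), (0.41, 0.443), (0.415, 0.004), (0.42, 0.415), (0.425, 0.458), (0.43, 0.02), (0.435, 0.005), (0.44, 0.004), (0.445, 0.005), (0.45, 0.005), (0.455, 0.005), (0.46, 0.005), (0.465, 0.006), (0.47, 0.005), (0.475, 0.004), (0.48, 0.005), (0.485, 0.005), (0.49, 0.005), (0.495, 0.005), (0.5, 0.458), (0.505, 0.416), (0.51, 0.005), (0.515, 0.443), (0.52, 0.444), (0.525, 0.446), (0.53, 0.447), (0.535, 0.005), (0.54, 0.005), (0.545, 0.005), (0.55, 0.005), (0.555, 0.006), (0.56, 0.005), (0.565, 0.005), (0.57, 0.008), (0.575, 0.033), (0.585, 0.001), (0.59, 0.002), (0.595, 0.001)]
{'xy': [257.3, 225.8], 'p': 0.67} [0.47003775 0.11950681 0.03928811]
```

View pics/w1.png

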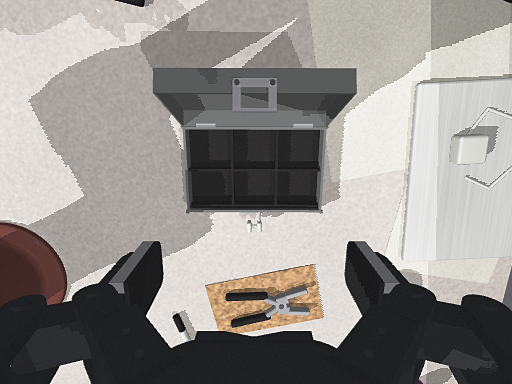

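The view is clean: the case sits at (0.465, 0.2105) with yaw 90°, the bays are empty, and the pliers lie on the mat at around pixel (275,305). I'll work at tool yaw -135°, so the fingers run diagonally and the camera stays away from the lid. Next I'll move over the pots.

Request:
{"method": "jog_arm", "body": {
  "rows": [
    [2.5,3.7,28,1.18,0,0,-1],
    [2.5,3.7,28,1.18,0,0,-1],
    [2.5,3.7,28,1.18,0,0,-1],
    [2.5,3.7,28,1.18,0,0,-1],
    [2.5,3.7,28,1.18,0,0,-1],
    [2.5,3.7,28,1.18,0,0,-1],
    [2.5,3.7,28,1.18,0,0,-1],
    [2.5,3.7,28,1.18,0,0,-1]
  ]
}}

```text
time: 4.2
eef_pos: [0.5003, -0.0377, 0.3716]
tcp_rot: [2.772, 1.57, 0.028]
force: [1.4, 0.4, 0.4]
grip_width: 0.0852
```

Request:
{"method": "jog_arm", "body": {
  "rows": [
    [2.5,27.3,7.3,1.18,0,0,-1],
    [2.5,27.3,7.3,1.18,0,0,-1],
    [2.5,27.3,7.3,1.18,0,0,-1],
    [2.5,27.3,7.3,1.18,0,0,-1],
    [2.5,27.3,7.3,1.18,0,0,-1],
    [2.5,27.3,7.3,1.18,0,0,-1],
    [2.5,27.3,7.3,1.18,0,0,-1],
    [2.5,27.3,7.3,1.18,0,0,-1]
  ]
}}

```text
time: 5.2
eef_pos: [0.5384, -0.318, 0.3464]
tcp_rot: [-2.291, 1.571, 0.068]
force: [0.3, 0.4, 0.2]
grip_width: 0.0854
```

```bash
cat >> h.py <<'E'
def caps(n="wrist",f=None):
    "white caps: centre, diameter, top height from depth"
    p,d,C=shot(n,f); W=world(d,C); out=[]
    m=((W[...,2]>.040)&(W[...,2]<.10)&(p.min(-1)>95)&(np.ptp(p.astype(int),axis=-1)<40)).astype(np.uint8)
    k,l,s,c=cv2.connectedComponentsWithStats(m)
    for i in range(1,k):
        if s[i,4]<60: continue
        w=W[l==i]; zt=np.median(w[w[:,2]>np.percentile(w[:,2],60)][:,2]); t=w[abs(w[:,2]-zt)<.004]
        (cx,cy),rad=cv2.minEnclosingCircle((t[:,:2]*1000).astype(np.float32))
        out.append((cx/1000,cy/1000,zt)); print("cap (%.4f %.4f) d %.1fmm top %.3f"%(cx/1000,cy/1000,2*rad,zt), c[i].round())
    return out
E
python3 - <<'E'
from h import *
st(); caps("wrist","w2.png"); go([.620,-.221,.15],-2.356)
E
```

```text
t 5.2 pos [ 0.5384 -0.318   0.3464] w 0.0854 F [0.3 0.4 0.2] q [-0.65  0.01  1.49  0.    1.63  1.7 ]
cap (0.5184 -0.5226) d 178.4mm top 0.061 [383.  53.]
cap (0.4287 -0.5878) d 122.8mm top 0.061 [471.  70.]
cap (0.6211 -0.3049) d 42.0mm top 0.051 [204. 122.]
cap (0.5334 -0.3178) d 31.8mm top 0.051 [257. 161.]
cap (0.6197 -0.2200) d 42.3mm top 0.051 [164. 166.]
cap (0.4473 -0.3870) d 42.4mm top 0.079 [341. 174.]
cap (0.5342 -0.2242) d 41.9mm top 0.051 [211. 206.]
cap (0.4404 -0.3071) d 41.4mm top 0.051 [297. 211.]
cap (0.4371 -0.2106) d 32.4mm top 0.051 [252. 254.]
cap (0.3519 -0.2717) d 42.3mm top 0.051 [319. 265.]
t 5.2 pos [ 0.5384 -0.3179  0.3464] w 0.0855 F [-0.1  0.7  0.4] q [-0.65  0.01  1.49  0.    1.63  1.7 ]
shift [ 19.64 -12.63   1.05] turn [ 0.003 -0.     0.   ]
```

View pics/w2.png

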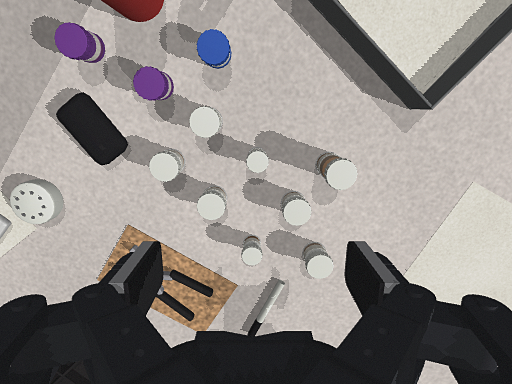

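Request:
{"method": "jog_arm", "body": {
  "rows": [
    [22.6,-12.7,1.2,0,0,0,-1],
    [22.6,-12.7,1.2,0,0,0,-1],
    [22.6,-12.7,1.2,0,0,0,-1],
    [22.6,-12.7,1.2,0,0,0,-1],
    [22.6,-12.7,1.2,0,0,0,-1],
    [22.6,-12.7,1.2,0,0,0,-1],
    [30.1,-12.7,1.2,0,0,0,-1],
    [30.1,-12.7,1.2,0,0,0,-1]
  ]
}}

```text
time: 6.25
eef_pos: [0.6177, -0.2206, 0.044]
tcp_rot: [0.406, 1.567, 2.762]
force: [-0.5, -0.5, -0.5]
grip_width: 0.0855
```

Request:
{"method": "jog_arm", "body": {
  "rows": [
    [0,0,0,0,0,0,-0.5],
    [0,0,0,0,0,0,0.4],
    [0,0,0,0,0,0,0.4],
    [0,0,0,0,0,0,0.4],
    [0,0,0,0,0,0,0.4]
  ]
}}

```text
time: 6.88
eef_pos: [0.6213, -0.2215, 0.0489]
tcp_rot: [-2.895, 1.566, -0.539]
force: [-1.9, -0.9, 6.8]
grip_width: 0.039
```

Request:
{"method": "jog_arm", "body": {
  "rows": [
    [-4,0,0,0,0,0,0.4],
    [-10,0,0,0,0,0,0.4],
    [-10,0,0,0,0,0,0.4],
    [-10,0,0,0,0,0,0.4]
  ]
}}

```text
time: 7.38
eef_pos: [0.6196, -0.2203, 0.1462]
tcp_rot: [-2.794, 1.569, -0.438]
force: [0.3, -0.1, -1.4]
grip_width: 0.039
```

Run:
```python
from h import *
go([.465,.241,.145],-2.356)
```

```text
t 7.4 pos [ 0.6196 -0.2203  0.1462] w 0.0390 F [ 0.3 -0.1 -1.4] q [-0.45  0.21  1.62  0.    1.31  1.9 ]
shift [  0.07 -21.7   43.55] turn [ 0.    -0.001  0.   ]
```

Request:
{"method": "jog_arm", "body": {
  "rows": [
    [0,-21.7,43.5,0,0,0,0.4],
    [0,-21.7,43.5,0,0,0,0.4],
    [0,-21.7,43.5,0,0,0,0.4],
    [0,-21.7,43.5,0,0,0,0.4],
    [0,-21.7,43.5,0,0,0,0.4],
    [0,-21.7,43.5,0,0,0,0.4],
    [0,-21.7,43.5,0,0,0,0.4],
    [0,-21.7,43.5,0,0,0,0.4]
  ]
}}

```text
time: 8.38
eef_pos: [0.4627, 0.2424, 0.1432]
tcp_rot: [1.087, 1.567, -2.839]
force: [0.9, 0.3, -0.6]
grip_width: 0.0388
```

Request:
{"method": "jog_arm", "body": {
  "rows": [
    [0,0,0,0,0,0,0.4],
    [0,0,0,0,0,0,0.4]
  ]
}}

```text
time: 8.62
eef_pos: [0.4644, 0.2402, 0.1438]
tcp_rot: [1.313, 1.568, -2.613]
force: [0.3, -0.4, -0.9]
grip_width: 0.0388
```

Run:
```python
from h import *
go([.465,.241,.053],-2.356)
```

```text
t 8.6 pos [0.4644 0.2402 0.1438] w 0.0388 F [ 0.3 -0.4 -0.9] q [ 0.34 -0.1   1.95 -0.    1.3   2.69]
shift [ 9.08 -0.13  0.01] turn [ 0.     0.001 -0.003]
```

Request:
{"method": "jog_arm", "body": {
  "rows": [
    [6,-0.1,0,0,0,0,0.4],
    [9.1,-0.1,0,0,0,0,0.4],
    [9.1,-0.1,0,0,0,0,0.4],
    [9.1,-0.1,0,0,0,0,0.4]
  ]
}}

```text
time: 9.12
eef_pos: [0.4664, 0.2404, 0.0544]
tcp_rot: [1.807, 1.571, -2.121]
force: [-0.0, 0.3, 0.4]
grip_width: 0.0383
```

Request:
{"method": "jog_arm", "body": {
  "rows": [
    [0,0,0,0,0,0,-0.3],
    [0,0,0,0,0,0,-0.3],
    [0,0,0,0,0,0,-0.3],
    [-3,0,0,0,0,0,-0.3],
    [-9,0,0,0,0,0,-0.6],
    [-9,0,0,0,0,0,-1]
  ]
}}

```text
time: 9.88
eef_pos: [0.4695, 0.2428, 0.1508]
tcp_rot: [-2.021, 1.559, 0.335]
force: [0.5, -0.9, -0.1]
grip_width: 0.0837
```

Run:
```python
from h import *
st();p,d,C=shot("side"); W=world(d,C)
m=(abs(W[...,0]-.465)<.04)&(abs(W[...,1]-.235)<.04)&(W[...,2]>.045)&(W[...,2]<.07)&(p.min(-1)>90)
print(m.sum(), W[m].min(0),W[m].max(0)); go([.534,-.2245,.14],-2.356)
```

```text
t 9.9 pos [0.4695 0.2428 0.1508] w 0.0837 F [ 0.5 -0.9 -0.1] q [ 0.34 -0.1   1.94 -0.    1.3   2.69]
119 [0.44234017 0.22167724 0.04532402] [0.48417548 0.26323563 0.05836139]
t 9.9 pos [0.4678 0.2422 0.1478] w 0.0849 F [-0.5  0.3  0. ] q [ 0.34 -0.1   1.94 -0.    1.3   2.69]
shift [  0.72  28.34 -37.67] turn [ 0.    -0.003  0.006]
```

Request:
{"method": "jog_arm", "body": {
  "rows": [
    [0,28,-37.7,0,0,0,-1],
    [0,28,-37.7,0,0,0,-1],
    [0,28,-37.7,0,0,0,-1],
    [0,28,-37.7,0,0,0,-1],
    [0,28,-37.7,0,0,0,-1],
    [0,28,-37.7,0,0,0,-1],
    [0,28,-37.7,0,0,0,-1],
    [0,28,-37.7,0,0,0,-1]
  ]
}}

```text
time: 10.92
eef_pos: [0.5337, -0.2257, 0.1425]
tcp_rot: [0.363, 1.568, 2.717]
force: [0.6, 0.7, 0.2]
grip_width: 0.0856
```

Request:
{"method": "jog_arm", "body": {
  "rows": [
    [0,0,0,0,0,0,-1],
    [0,0,0,0,0,0,-1]
  ]
}}

```text
time: 11.18
eef_pos: [0.5337, -0.2221, 0.1428]
tcp_rot: [0.128, 1.568, 2.484]
force: [0.6, 1.1, -0.8]
grip_width: 0.0853
```

Run:
```python
from h import *
go([.534,-.2245,.047],-2.356); caps("side"); caps("wrist")
```

```text
t 11.2 pos [ 0.5337 -0.2221  0.1428] w 0.0853 F [ 0.6  1.1 -0.8] q [-0.52  0.03  1.82  0.    1.29  1.83]
shift [ 9.58  0.15 -0.21] turn [ 0.     0.003 -0.   ]
cap (1.2198 0.4282) d 1604.7mm top 0.088 [385. 102.]
cap (0.1711 0.6780) d 147.0mm top 0.092 [ 45. 105.]
cap (0.1865 0.6832) d 187.5mm top 0.065 [ 53. 110.]
cap (0.4634 0.2430) d 43.3mm top 0.056 [176. 156.]
cap (0.5319 -0.2239) d 41.1mm top 0.051 [279. 255.]
cap (0.6193 -0.3053) d 42.3mm top 0.051 [327. 263.]
cap (0.7990 -0.4994) d 110.1mm top 0.089 [440. 295.]
cap (0.4351 -0.2106) d 32.2mm top 0.051 [242. 269.]
cap (0.5316 -0.3174) d 31.4mm top 0.051 [301. 284.]
cap (0.4385 -0.3066) d 42.5mm top 0.051 [264. 300.]
cap (0.3490 -0.2718) d 41.9mm top 0.051 [222. 307.]
cap (0.4451 -0.3869) d 41.9mm top 0.079 [289. 324.]
cap (0.5650 -0.5882) d 240.6mm top 0.061 [402. 354.]
cap (0.6206 -0.3048) d 42.0mm top 0.051 [252.  26.]
cap (0.5328 -0.3175) d 32.4mm top 0.051 [355. 109.]
cap (0.5338 -0.2240) d 42.2mm top 0.051 [257. 199.]
cap (0.4403 -0.3064) d 42.6mm top 0.051 [423. 210.]
cap (0.4371 -0.2111) d 32.8mm top 0.051 [330. 291.]
cap (0.3623 -0.2811) d 29.7mm top 0.050 [451. 294.]
```

Request:
{"method": "jog_arm", "body": {
  "rows": [
    [9.6,0.1,-0.1,0,0,0,-1],
    [9.6,0.1,-0.1,0,0,0,-1],
    [9.6,0.1,-0.1,0,0,0,-0.4],
    [9.6,0.1,-0.1,0,0,0,0.4],
    [9.6,0.1,-0.1,0,0,0,0.4],
    [9.6,0.1,-0.1,0,0,0,0.4],
    [9.6,0.1,-0.1,0,0,0,0.4]
  ]
}}

```text
time: 12.15
eef_pos: [0.5365, -0.2255, 0.0513]
tcp_rot: [-2.799, 1.566, -0.442]
force: [-0.3, 1.1, 7.0]
grip_width: 0.0385
```

Request:
{"method": "jog_arm", "body": {
  "rows": [
    [-4,0,0,0,0,0,0.4],
    [-9.5,0,0,0,0,0,0.4],
    [-9.5,0,0,0,0,0,0.4],
    [-9.5,0,0,0,0,0,0.4]
  ]
}}

```text
time: 12.65
eef_pos: [0.5344, -0.2245, 0.1434]
tcp_rot: [-2.883, 1.57, -0.527]
force: [-0.1, 0.4, -1.1]
grip_width: 0.039
```

Request:
{"method": "jog_arm", "body": {
  "rows": [
    [0,-33.1,32.7,0,0,0,0.4],
    [0,-33.1,32.7,0,0,0,0.4],
    [0,-33.1,32.7,0,0,0,0.4],
    [0,-33.1,32.7,0,0,0,0.4],
    [0,-33.1,32.7,0,0,0,0.4],
    [0,-33.1,32.7,0,0,0,0.4],
    [0,-33.1,32.7,0,0,0,0.4],
    [0,-33.1,32.7,0,0,0,0.4]
  ]
}}

```text
time: 13.65
eef_pos: [0.5353, 0.2433, 0.1408]
tcp_rot: [0.995, 1.567, -2.929]
force: [-0.5, 0.2, -0.3]
grip_width: 0.0387
```

Request:
{"method": "jog_arm", "body": {
  "rows": [
    [0,0,0,0,0,0,0.4],
    [0,0,0,0,0,0,0.4]
  ]
}}

```text
time: 13.9
eef_pos: [0.5364, 0.2398, 0.1416]
tcp_rot: [1.238, 1.568, -2.689]
force: [0.1, -0.6, 0.2]
grip_width: 0.039
```

Run:
```python
from h import *
go([.537,.241,.053],-2.356)
```

```text
t 13.9 pos [0.5364 0.2398 0.1416] w 0.0390 F [ 0.1 -0.6  0.2] q [ 0.29  0.06  1.8  -0.    1.29  2.65]
shift [ 8.86 -0.15  0.03] turn [-0.     0.001 -0.003]
```

Request:
{"method": "jog_arm", "body": {
  "rows": [
    [6,-0.1,0,0,0,0,0.4],
    [8.7,-0.1,0,0,0,0,0.4],
    [8.7,-0.1,0,0,0,0,0.4],
    [8.7,-0.1,0,0,0,0,0.4]
  ]
}}

```text
time: 14.4
eef_pos: [0.5381, 0.2403, 0.0562]
tcp_rot: [1.423, 1.571, -2.505]
force: [-0.2, 0.4, 0.2]
grip_width: 0.0388
```

Request:
{"method": "jog_arm", "body": {
  "rows": [
    [0,0,0,0,0,0,-0.3],
    [0,0,0,0,0,0,-0.3],
    [0,0,0,0,0,0,-0.3],
    [-3,0,0,0,0,0,-0.3],
    [-8.7,0,0,0,0,0,-0.6],
    [-8.7,0,0,0,0,0,-1]
  ]
}}

```text
time: 15.15
eef_pos: [0.5416, 0.2427, 0.15]
tcp_rot: [-2.06, 1.559, 0.296]
force: [-0.2, 0.2, 0.2]
grip_width: 0.0841
```

Request:
{"method": "jog_arm", "body": {
  "rows": [
    [0,16.3,-22.2,0,0,0,-1],
    [0,16.3,-22.2,0,0,0,-1],
    [0,16.3,-22.2,0,0,0,-1],
    [0,16.3,-22.2,0,0,0,-1],
    [0,32.7,-44.5,0,0,0,-1],
    [0,32.7,-44.5,0,0,0,-1],
    [0,32.7,-44.5,0,0,0,-1],
    [0,32.7,-44.5,0,0,0,-1]
  ]
}}

```text
time: 16.15
eef_pos: [0.6134, -0.2546, 0.1425]
tcp_rot: [0.033, 1.57, 2.389]
force: [0.4, -0.4, 0.5]
grip_width: 0.0854
```

Run:
```python
from h import *
go([.620,-.305,.047],-2.356); caps("side");
```

```text
t 16.1 pos [ 0.6134 -0.2546  0.1425] w 0.0854 F [ 0.4 -0.4  0.5] q [-0.51  0.23  1.61  0.    1.31  1.85]
shift [ 9.55  3.1  -4.04] turn [-0.     0.001 -0.   ]
cap (1.2211 0.4298) d 1603.9mm top 0.088 [385. 102.]
cap (0.1893 0.6753) d 110.5mm top 0.092 [ 51. 104.]
cap (0.2037 0.6815) d 152.3mm top 0.065 [ 58. 109.]
cap (0.5337 0.2439) d 43.0mm top 0.055 [197. 149.]
cap (0.4636 0.2437) d 43.2mm top 0.055 [177. 156.]
cap (0.6185 -0.3050) d 42.1mm top 0.051 [327. 263.]
cap (0.7983 -0.4990) d 110.5mm top 0.090 [440. 295.]
cap (0.4353 -0.2110) d 32.1mm top 0.051 [242. 269.]
cap (0.5313 -0.3176) d 31.3mm top 0.051 [301. 284.]
cap (0.4382 -0.3060) d 42.2mm top 0.051 [264. 300.]
cap (0.3489 -0.2712) d 40.9mm top 0.051 [222. 307.]
cap (0.4453 -0.3865) d 41.8mm top 0.079 [289. 324.]
cap (0.5644 -0.5886) d 242.1mm top 0.061 [404. 354.]
```

Request:
{"method": "jog_arm", "body": {
  "rows": [
    [3,2.8,-3.8,0,0,0,-1],
    [3,2.8,-3.8,0,0,0,-1],
    [3,2.8,-3.8,0,0,0,-1]
  ]
}}

```text
time: 16.58
eef_pos: [0.6204, -0.2987, 0.1125]
tcp_rot: [-0.02, 1.569, 2.336]
force: [-0.6, 0.5, -0.0]
grip_width: 0.0855
```

Run:
```python
from h import *
go([.620,-.305,.047],-2.356)
```

```text
t 16.6 pos [ 0.6204 -0.2987  0.1125] w 0.0855 F [-0.6  0.5 -0. ] q [-0.56  0.31  1.56  0.    1.27  1.8 ]
shift [ 6.55  0.47 -0.43] turn [-0.     0.002  0.   ]
```

Request:
{"method": "jog_arm", "body": {
  "rows": [
    [6.5,0.4,-0.4,0,0,0,-1],
    [6.5,0.4,-0.4,0,0,0,-1],
    [6.5,0.4,-0.4,0,0,0,-0.4],
    [6.5,0.4,-0.4,0,0,0,0.4],
    [6.5,0.4,-0.4,0,0,0,0.4],
    [6.5,0.4,-0.4,0,0,0,0.4],
    [6.5,0.4,-0.4,0,0,0,0.4]
  ]
}}

```text
time: 17.45
eef_pos: [0.6226, -0.3061, 0.0519]
tcp_rot: [-2.847, 1.565, -0.49]
force: [-0.8, 0.7, 7.0]
grip_width: 0.0388
```

Request:
{"method": "jog_arm", "body": {
  "rows": [
    [-4,0,0,0,0,0,0.4],
    [-9.5,0,0,0,0,0,0.4],
    [-9.5,0,0,0,0,0,0.4],
    [-9.5,0,0,0,0,0,0.4]
  ]
}}

```text
time: 17.95
eef_pos: [0.6208, -0.3051, 0.1439]
tcp_rot: [-2.89, 1.57, -0.533]
force: [-1.0, 0.0, -1.5]
grip_width: 0.0389
```

Request:
{"method": "jog_arm", "body": {
  "rows": [
    [0,-11.3,27.3,0,0,0,0.4],
    [0,-11.3,27.3,0,0,0,0.4],
    [0,-11.3,27.3,0,0,0,0.4],
    [0,-11.3,27.3,0,0,0,0.4],
    [0,-11.3,27.3,0,0,0,0.4],
    [0,-11.3,27.3,0,0,0,0.4]
  ]
}}

```text
time: 18.7
eef_pos: [0.505, -0.0296, 0.1409]
tcp_rot: [0.515, 1.566, 2.876]
force: [-0.0, -0.6, -0.6]
grip_width: 0.0388
```

Request:
{"method": "jog_arm", "body": {
  "rows": [
    [0,-11.3,27.3,0,0,0,0.4],
    [0,-11.3,27.3,0,0,0,0.4],
    [0,-11.3,27.3,0,0,0,0.4],
    [0,-11.3,27.3,0,0,0,0.4],
    [0,-11.3,27.3,0,0,0,0.4],
    [0,-11.3,27.3,0,0,0,0.4],
    [0,-11.3,27.3,0,0,0,0.4],
    [0,-11.3,27.3,0,0,0,0.4]
  ]
}}

```text
time: 19.7
eef_pos: [0.3949, 0.2395, 0.1429]
tcp_rot: [1.518, 1.57, -2.411]
force: [0.6, -0.6, -0.6]
grip_width: 0.0387
```

Run:
```python
from h import *
go([.393,.241,.055],-2.356)
```

```text
t 19.7 pos [0.3949 0.2395 0.1429] w 0.0387 F [ 0.6 -0.6 -0.6] q [ 0.38 -0.26  2.09 -0.    1.32  2.74]
shift [8.79 0.02 0.24] turn [-0.002  0.    -0.001]
```

Request:
{"method": "jog_arm", "body": {
  "rows": [
    [6,0,0.2,0,0,0,0.4],
    [8.8,0,0.2,0,0,0,0.4],
    [8.8,0,0.2,0,0,0,0.4],
    [8.8,0,0.2,0,0,0,0.4]
  ]
}}

```text
time: 20.2
eef_pos: [0.3936, 0.2415, 0.0555]
tcp_rot: [-1.902, 1.57, 0.453]
force: [-0.3, -0.4, -0.8]
grip_width: 0.0391
```

Request:
{"method": "jog_arm", "body": {
  "rows": [
    [0,0,0,0,0,0,-0.3],
    [0,0,0,0,0,0,-0.3],
    [0,0,0,0,0,0,-0.3],
    [-3,0,0,0,0,0,-0.3],
    [-8.8,0,0,0,0,0,-0.6],
    [-8.8,0,0,0,0,0,-1]
  ]
}}

```text
time: 20.95
eef_pos: [0.3963, 0.2437, 0.1492]
tcp_rot: [-1.964, 1.559, 0.393]
force: [0.7, 1.0, 0.2]
grip_width: 0.0836
```

Request:
{"method": "jog_arm", "body": {
  "rows": [
    [0,17.7,-21,0,0,0,-1],
    [0,17.7,-21,0,0,0,-1],
    [0,17.7,-21,0,0,0,-1],
    [0,17.7,-21,0,0,0,-1],
    [0,17.7,-21,0,0,0,-1],
    [0,17.7,-21,0,0,0,-1]
  ]
}}

```text
time: 21.7
eef_pos: [0.416, -0.0328, 0.1427]
tcp_rot: [0.437, 1.57, 2.79]
force: [-0.3, 0.1, 0.0]
grip_width: 0.0853
```

Request:
{"method": "jog_arm", "body": {
  "rows": [
    [0,17.7,-21,0,0,0,-1],
    [0,17.7,-21,0,0,0,-1],
    [0,17.7,-21,0,0,0,-1],
    [0,17.7,-21,0,0,0,-1],
    [0,17.7,-21,0,0,0,-1],
    [0,17.7,-21,0,0,0,-1],
    [0,17.7,-21,0,0,0,-1]
  ]
}}

```text
time: 22.58
eef_pos: [0.4399, -0.3034, 0.1426]
tcp_rot: [-0.282, 1.569, 2.076]
force: [0.5, -0.5, -0.2]
grip_width: 0.0854
```

Run:
```python
from h import *
go([.440,-.307,.047],-2.356); caps("side"); caps("wrist")
```

```text
t 22.6 pos [ 0.4399 -0.3034  0.1426] w 0.0854 F [ 0.5 -0.5 -0.2] q [-0.74 -0.07  1.92  0.    1.29  1.61]
shift [ 9.56  0.25 -0.28] turn [0.002 0.002 0.   ]
cap (1.2209 0.4338) d 1614.8mm top 0.088 [385. 102.]
cap (0.5269 0.7887) d 193.6mm top 0.070 [146.  82.]
cap (0.8010 0.2475) d 56.9mm top 0.045 [267. 124.]
cap (0.7988 -0.4989) d 110.7mm top 0.089 [440. 295.]
cap (0.4357 -0.2110) d 32.6mm top 0.051 [242. 269.]
cap (0.5315 -0.3177) d 31.3mm top 0.051 [301. 284.]
cap (0.4381 -0.3067) d 41.4mm top 0.051 [265. 302.]
cap (0.3492 -0.2714) d 41.5mm top 0.051 [222. 307.]
cap (0.4454 -0.3866) d 40.9mm top 0.079 [289. 324.]
cap (0.5649 -0.5885) d 241.8mm top 0.061 [401. 354.]
cap (0.5328 -0.3175) d 32.4mm top 0.051 [174.  96.]
cap (0.4467 -0.3866) d 42.4mm top 0.079 [346. 115.]
cap (0.4396 -0.3066) d 42.4mm top 0.051 [258. 199.]
cap (0.4365 -0.2108) d 32.1mm top 0.051 [178. 282.]
cap (0.3514 -0.2716) d 42.7mm top 0.051 [305. 301.]
```

Request:
{"method": "jog_arm", "body": {
  "rows": [
    [9.6,0.2,-0.2,0,0,0,-1],
    [9.6,0.2,-0.2,0,0,0,-1],
    [9.6,0.2,-0.2,0,0,0,-0.4],
    [9.6,0.2,-0.2,0,0,0,0.4],
    [9.6,0.2,-0.2,0,0,0,0.4],
    [9.6,0.2,-0.2,0,0,0,0.4],
    [9.6,0.2,-0.2,0,0,0,0.4]
  ]
}}

```text
time: 23.55
eef_pos: [0.4414, -0.3093, 0.0501]
tcp_rot: [-2.998, 1.566, -0.642]
force: [-0.7, 0.9, 6.4]
grip_width: 0.0389
```

Request:
{"method": "jog_arm", "body": {
  "rows": [
    [-4,0,0,0,0,0,0.4],
    [-9.5,0,0,0,0,0,0.4],
    [-9.5,0,0,0,0,0,0.4],
    [-9.5,0,0,0,0,0,0.4]
  ]
}}

```text
time: 24.05
eef_pos: [0.4396, -0.3079, 0.1424]
tcp_rot: [-3.035, 1.57, -0.679]
force: [0.1, -0.3, -1.4]
grip_width: 0.0388
```

Request:
{"method": "jog_arm", "body": {
  "rows": [
    [0,-18,16.2,0,0,0,0.4],
    [0,-18,16.2,0,0,0,0.4],
    [0,-18,16.2,0,0,0,0.4],
    [0,-18,16.2,0,0,0,0.4],
    [0,-18,16.2,0,0,0,0.4],
    [0,-18,16.2,0,0,0,0.4]
  ]
}}

```text
time: 24.8
eef_pos: [0.4516, -0.0662, 0.1409]
tcp_rot: [0.712, 1.568, 3.069]
force: [0.2, 0.6, -1.0]
grip_width: 0.0388
```

Request:
{"method": "jog_arm", "body": {
  "rows": [
    [0,-18,16.2,0,0,0,0.4],
    [0,-18,16.2,0,0,0,0.4],
    [0,-18,16.2,0,0,0,0.4],
    [0,-18,16.2,0,0,0,0.4],
    [0,-18,16.2,0,0,0,0.4],
    [0,-18,16.2,0,0,0,0.4],
    [0,-18,16.2,0,0,0,0.4]
  ]
}}

```text
time: 25.68
eef_pos: [0.4653, 0.1739, 0.1419]
tcp_rot: [1.424, 1.57, -2.505]
force: [-0.3, -0.2, -0.8]
grip_width: 0.0388
```

Run:
```python
from h import *
go([.465,.178,.055],-2.356); caps("side")
```

```text
t 25.7 pos [0.4653 0.1739 0.1419] w 0.0388 F [-0.3 -0.2 -0.8] q [ 0.21 -0.17  2.01 -0.    1.3   2.57]
shift [ 8.69 -0.28  0.31] turn [-0.003  0.    -0.001]
cap (1.2188 0.4303) d 1608.0mm top 0.088 [385. 102.]
cap (0.4930 0.6611) d 174.6mm top 0.044 [146.  93.]
cap (0.1601 0.6796) d 166.3mm top 0.091 [ 41. 106.]
cap (0.1808 0.6869) d 199.2mm top 0.064 [ 51. 110.]
cap (0.8039 0.2486) d 56.6mm top 0.046 [267. 124.]
cap (0.5350 0.2433) d 48.3mm top 0.055 [197. 149.]
cap (0.4571 0.2447) d 43.6mm top 0.056 [175. 157.]
cap (0.3929 0.2449) d 43.2mm top 0.055 [154. 164.]
cap (0.7986 -0.4996) d 109.3mm top 0.090 [441. 295.]
cap (0.4347 -0.2106) d 32.7mm top 0.051 [242. 269.]
cap (0.5315 -0.3178) d 31.4mm top 0.051 [301. 284.]
cap (0.3490 -0.2720) d 41.9mm top 0.051 [222. 307.]
cap (0.4452 -0.3869) d 41.7mm top 0.079 [289. 324.]
cap (0.6631 -0.5828) d 137.2mm top 0.061 [437. 354.]
```

Request:
{"method": "jog_arm", "body": {
  "rows": [
    [6,-0.3,0.3,0,0,0,0.4],
    [8.7,-0.3,0.3,0,0,0,0.4],
    [8.7,-0.3,0.3,0,0,0,0.4],
    [8.7,-0.3,0.3,0,0,0,0.4]
  ]
}}

```text
time: 26.22
eef_pos: [0.4657, 0.1793, 0.056]
tcp_rot: [-2.159, 1.57, 0.196]
force: [0.4, -0.4, -0.1]
grip_width: 0.0389
```

Request:
{"method": "jog_arm", "body": {
  "rows": [
    [0,0,0,0,0,0,-0.3],
    [0,0,0,0,0,0,-0.3],
    [0,0,0,0,0,0,-0.3],
    [-3,0,0,0,0,0,-0.3],
    [-8.8,0,0,0,0,0,-0.6],
    [-8.8,0,0,0,0,0,-1]
  ]
}}

```text
time: 26.98
eef_pos: [0.4687, 0.1809, 0.1494]
tcp_rot: [-2.135, 1.559, 0.222]
force: [-0.1, 0.5, 0.1]
grip_width: 0.0837
```

Request:
{"method": "jog_arm", "body": {
  "rows": [
    [0,20,-11.9,0,0,0,-1],
    [0,20,-11.9,0,0,0,-1],
    [0,20,-11.9,0,0,0,-1],
    [0,20,-11.9,0,0,0,-1],
    [0,20,-11.9,0,0,0,-1],
    [0,20,-11.9,0,0,0,-1]
  ]
}}

```text
time: 27.72
eef_pos: [0.4077, -0.0454, 0.1429]
tcp_rot: [-0.168, 1.57, 2.188]
force: [-0.7, 0.4, -0.4]
grip_width: 0.0854
```

Request:
{"method": "jog_arm", "body": {
  "rows": [
    [0,20,-11.9,0,0,0,-1],
    [0,20,-11.9,0,0,0,-1],
    [0,20,-11.9,0,0,0,-1],
    [0,20,-11.9,0,0,0,-1],
    [0,20,-11.9,0,0,0,-1],
    [0,20,-11.9,0,0,0,-1],
    [0,20,-11.9,0,0,0,-1]
  ]
}}

```text
time: 28.6
eef_pos: [0.3512, -0.2696, 0.1429]
tcp_rot: [-0.431, 1.57, 1.928]
force: [-0.3, -0.4, -0.7]
grip_width: 0.0853
```

Run:
```python
from h import *
go([.3505,-.272,.047],-2.356); caps("side"); caps("wrist")
```

```text
t 28.6 pos [ 0.3512 -0.2696  0.1429] w 0.0853 F [-0.3 -0.4 -0.7] q [-0.82 -0.32  2.13  0.    1.33  1.53]
shift [ 9.59  0.22 -0.12] turn [0.003 0.001 0.   ]
cap (1.2201 0.4269) d 1601.0mm top 0.088 [385. 102.]
cap (0.5215 0.7899) d 196.2mm top 0.070 [147.  83.]
cap (0.8016 0.2451) d 55.8mm top 0.046 [267. 124.]
cap (0.5257 0.3214) d 40.2mm top 0.085 [186. 130.]
cap (0.7985 -0.4992) d 110.0mm top 0.090 [441. 295.]
cap (0.4349 -0.2101) d 32.9mm top 0.051 [242. 269.]
cap (0.5306 -0.3174) d 31.8mm top 0.051 [301. 284.]
cap (0.3492 -0.2720) d 41.6mm top 0.051 [223. 308.]
cap (0.4450 -0.3870) d 42.1mm top 0.079 [289. 324.]
cap (0.5663 -0.5888) d 240.1mm top 0.061 [406. 354.]
cap (0.4363 -0.2108) d 32.2mm top 0.051 [117. 178.]
cap (0.3506 -0.2717) d 42.2mm top 0.051 [258. 201.]
```

Request:
{"method": "jog_arm", "body": {
  "rows": [
    [9.6,0.2,-0.1,0,0,0,-1],
    [9.6,0.2,-0.1,0,0,0,-1],
    [9.6,0.2,-0.1,0,0,0,-0.4],
    [9.6,0.2,-0.1,0,0,0,0.4],
    [9.6,0.2,-0.1,0,0,0,0.4],
    [9.6,0.2,-0.1,0,0,0,0.4],
    [9.6,0.2,-0.1,0,0,0,0.4]
  ]
}}

```text
time: 29.58
eef_pos: [0.3515, -0.2748, 0.0499]
tcp_rot: [-3.1, 1.566, -0.744]
force: [-0.2, 1.2, 6.7]
grip_width: 0.039
```

Request:
{"method": "jog_arm", "body": {
  "rows": [
    [-4,0,0,0,0,0,0.4],
    [-9.5,0,0,0,0,0,0.4],
    [-9.5,0,0,0,0,0,0.4],
    [-9.5,0,0,0,0,0,0.4]
  ]
}}

```text
time: 30.08
eef_pos: [0.3498, -0.2733, 0.1424]
tcp_rot: [2.943, 1.57, -0.984]
force: [0.3, 0.6, -1.1]
grip_width: 0.0391
```

Request:
{"method": "jog_arm", "body": {
  "rows": [
    [0,-17.4,14.4,0,0,0,0.4],
    [0,-17.4,14.4,0,0,0,0.4],
    [0,-17.4,14.4,0,0,0,0.4],
    [0,-17.4,14.4,0,0,0,0.4],
    [0,-17.4,14.4,0,0,0,0.4],
    [0,-17.4,14.4,0,0,0,0.4]
  ]
}}

```text
time: 30.82
eef_pos: [0.3704, -0.0486, 0.1411]
tcp_rot: [0.655, 1.569, 3.011]
force: [0.2, -0.4, -0.0]
grip_width: 0.0388
```

Request:
{"method": "jog_arm", "body": {
  "rows": [
    [0,-17.4,14.4,0,0,0,0.4],
    [0,-17.4,14.4,0,0,0,0.4],
    [0,-17.4,14.4,0,0,0,0.4],
    [0,-17.4,14.4,0,0,0,0.4],
    [0,-17.4,14.4,0,0,0,0.4],
    [0,-17.4,14.4,0,0,0,0.4],
    [0,-17.4,14.4,0,0,0,0.4]
  ]
}}

```text
time: 31.7
eef_pos: [0.3924, 0.175, 0.142]
tcp_rot: [1.504, 1.57, -2.426]
force: [-0.4, 0.1, -0.3]
grip_width: 0.0393
```

Run:
```python
from h import *
go([.393,.178,.055],-2.356); caps("side")
```

```text
t 31.7 pos [0.3924 0.175  0.142 ] w 0.0393 F [-0.4  0.1 -0.3] q [ 0.25 -0.35  2.16 -0.    1.34  2.6 ]
shift [ 8.7  -0.26  0.17] turn [-0.003  0.    -0.001]
cap (1.2200 0.4301) d 1609.5mm top 0.088 [385. 102.]
cap (0.5905 0.6227) d 104.1mm top 0.043 [167.  92.]
cap (0.1588 0.6814) d 168.9mm top 0.091 [ 41. 106.]
cap (0.1802 0.6858) d 199.6mm top 0.065 [ 51. 110.]
cap (0.8016 0.2483) d 56.4mm top 0.046 [267. 124.]
cap (0.5351 0.2437) d 42.7mm top 0.055 [197. 149.]
cap (0.4630 0.2437) d 42.8mm top 0.055 [177. 156.]
cap (0.4607 0.1814) d 42.6mm top 0.055 [184. 168.]
cap (0.7983 -0.4996) d 109.3mm top 0.090 [441. 295.]
cap (0.4350 -0.2098) d 32.9mm top 0.051 [242. 269.]
cap (0.5306 -0.3174) d 33.1mm top 0.051 [301. 284.]
cap (0.4455 -0.3865) d 41.5mm top 0.079 [289. 324.]
cap (0.6639 -0.6038) d 95.3mm top 0.061 [445. 363.]
```

Request:
{"method": "jog_arm", "body": {
  "rows": [
    [6,-0.2,0.2,0,0,0,0.4],
    [8.7,-0.2,0.2,0,0,0,0.4],
    [8.7,-0.2,0.2,0,0,0,0.4],
    [8.7,-0.2,0.2,0,0,0,0.4]
  ]
}}

```text
time: 32.25
eef_pos: [0.3928, 0.1788, 0.056]
tcp_rot: [-2.148, 1.57, 0.208]
force: [0.6, 0.7, 0.1]
grip_width: 0.0389
```

Request:
{"method": "jog_arm", "body": {
  "rows": [
    [0,0,0,0,0,0,-0.3],
    [0,0,0,0,0,0,-0.3],
    [0,0,0,0,0,0,-0.3],
    [-3,0,0,0,0,0,-0.3],
    [-8.8,0,0,0,0,0,-0.6],
    [-8.8,0,0,0,0,0,-1]
  ]
}}

```text
time: 33.0
eef_pos: [0.3957, 0.1802, 0.1491]
tcp_rot: [-2.103, 1.56, 0.254]
force: [-0.0, -0.1, 0.1]
grip_width: 0.084
```

Request:
{"method": "jog_arm", "body": {
  "rows": [
    [-6,0,0,0,0,0,-0.6],
    [-12,0,0,0,0,0,0],
    [-16,0,0,0,0,0,1],
    [-16,-18,14.8,0,0,0,1],
    [-16,-18,14.8,0,0,0,1],
    [-16,-18,14.8,0,0,0,1],
    [-16,-18,14.8,0,0,0,1],
    [-16,-18,14.8,0,0,0,1]
  ]
}}

```text
time: 34.0
eef_pos: [0.4141, 0.4133, 0.3013]
tcp_rot: [1.377, 1.568, -2.546]
force: [-0.4, -0.5, -1.2]
grip_width: -0.0002
```

Run:
```python
from h import *
go([.415,.41,.14],-2.356); caps("side"); caps("scene","s2.png")
p,d,C=shot("side","side2.png"); cv2.imwrite("pics/side2z.png",cv2.resize(p[80:280,90:400,::-1],(775,500)))
```

```text
t 34.0 pos [0.4141 0.4133 0.3013] w -0.0002 F [-0.4 -0.5 -1.2] q [ 0.66 -0.07  1.65  0.    1.56  3.01]
shift [16.13  0.13 -0.3 ] turn [ 0.004  0.001 -0.003]
cap (1.2203 0.4276) d 1602.5mm top 0.088 [385. 102.]
cap (0.5398 0.7733) d 160.5mm top 0.068 [147.  84.]
cap (0.1602 0.6787) d 166.3mm top 0.090 [ 42. 106.]
cap (0.1810 0.6868) d 198.1mm top 0.064 [ 51. 110.]
cap (0.8012 0.2478) d 56.5mm top 0.046 [267. 124.]
cap (0.5352 0.2435) d 43.9mm top 0.056 [197. 149.]
cap (0.4632 0.2426) d 43.2mm top 0.055 [177. 156.]
cap (0.3914 0.2449) d 42.9mm top 0.055 [155. 164.]
cap (0.4611 0.1817) d 43.5mm top 0.055 [184. 168.]
cap (0.3916 0.1822) d 44.8mm top 0.055 [162. 176.]
cap (0.7990 -0.4992) d 109.8mm top 0.090 [441. 296.]
cap (0.4347 -0.2101) d 32.7mm top 0.051 [242. 269.]
cap (0.5311 -0.3174) d 31.1mm top 0.051 [301. 284.]
cap (0.4453 -0.3866) d 41.2mm top 0.079 [289. 324.]
cap (-1.0964 0.0485) d 130.2mm top 0.091 [17.  4.]
cap (-0.1236 0.6664) d 34.5mm top 0.090 [264.  27.]
cap (0.1604 0.6749) d 172.5mm top 0.090 [323.  47.]
cap (0.5191 0.7819) d 188.0mm top 0.070 [413.  85.]
cap (0.3905 0.2415) d 44.7mm top 0.056 [286. 124.]
cap (0.3895 0.1791) d 44.4mm top 0.056 [271. 133.]
cap (0.4638 0.2402) d 42.1mm top 0.055 [304. 134.]
cap (0.4621 0.1813) d 46.7mm top 0.056 [289. 143.]
cap (0.5335 0.2410) d 43.2mm top 0.056 [323. 145.]
cap (0.8016 0.2444) d 56.3mm top 0.045 [408. 191.]
cap (0.4371 -0.2133) d 31.3mm top 0.051 [170. 211.]
cap (0.4475 -0.3882) d 43.2mm top 0.079 [103. 249.]
cap (0.5329 -0.3201) d 33.0mm top 0.051 [156. 260.]
cap (0.5429 -0.5573) d 245.1mm top 0.061 [ 53. 315.]
```

View pics/side2z.png

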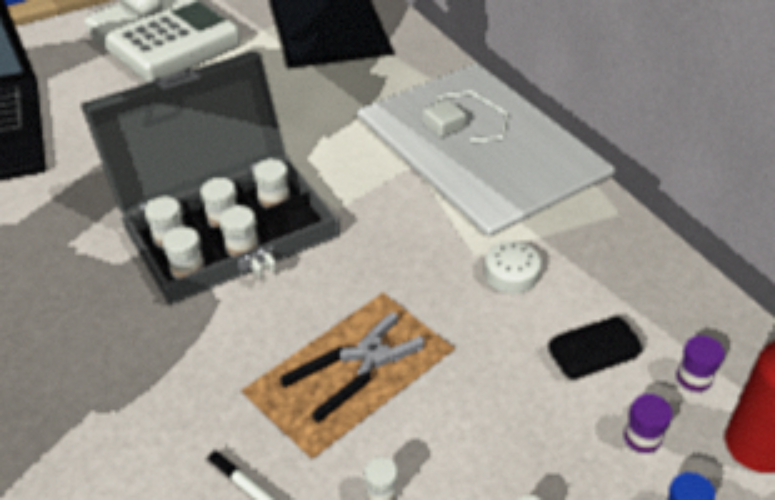

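Request:
{"method": "jog_arm", "body": {
  "rows": [
    [6,0,0,0,0,0,1],
    [12,0,0,0,0,0,1],
    [15.1,0,0,0,0,0,1],
    [15.1,0,0,0,0,0,1]
  ]
}}

```text
time: 34.65
eef_pos: [0.4132, 0.4085, 0.1491]
tcp_rot: [1.466, 1.564, -2.463]
force: [-0.6, -0.0, -0.9]
grip_width: 0.0001
```

Request:
{"method": "jog_arm", "body": {
  "rows": [
    [0,3.4,-3.4,0,0,0,1],
    [-1,4.8,-4.8,0,0,0,1],
    [-2.1,6.1,-6.1,0,0,0,1],
    [-2.3,7.7,-7.7,0,0,0,1],
    [-2.3,9.3,-9.3,0,0,0,1],
    [-1.6,11,-11,0,0,0,1],
    [-0.7,12.6,-12.6,0,0,0,1],
    [-0.7,12.6,-12.6,0,0,0,1]
  ]
}}

```text
time: 35.65
eef_pos: [0.4157, 0.232, 0.1614]
tcp_rot: [-2.002, 1.567, 0.351]
force: [0.3, 0.0, 0.3]
grip_width: 0.0004
```

Run:
```python
from h import *
st()
for n in("side","scene"):
    p,d,C=shot(n); W=world(d,C)
    if n=="side": cv2.imwrite("pics/side3z.png",cv2.resize(p[80:230,90:290,::-1],(600,450)))
    m=(W[...,0]>.49)&(W[...,0]<.57)&(W[...,1]>.1)&(W[...,1]<.36)&(W[...,2]>.03)&(p.max(-1)<120); w=W[m]
    for a in np.arange(.11,.36,.01):
        s=w[abs(w[:,1]-a)<.005]
        if len(s)>3: print(round(a,2),s[:,2].max().round(3),end="; ")
    print()
```

```text
t 35.6 pos [0.4157 0.232  0.1614] w 0.0004 F [0.3 0.  0.3] q [ 0.35 -0.25  2.04 -0.    1.34  2.71]
0.14 0.037; 0.15 0.033; 0.19 0.146; 0.2 0.157; 0.21 0.155; 0.23 0.056; 0.24 0.057; 0.25 0.057; 0.26 0.056; 0.28 0.046; 0.29 0.051; 
0.14 0.036; 0.18 0.141; 0.19 0.151; 0.2 0.155; 0.21 0.153; 0.24 0.058; 0.25 0.056; 0.26 0.056; 0.27 0.036; 0.28 0.048; 0.29 0.047;
```

View pics/side3z.png

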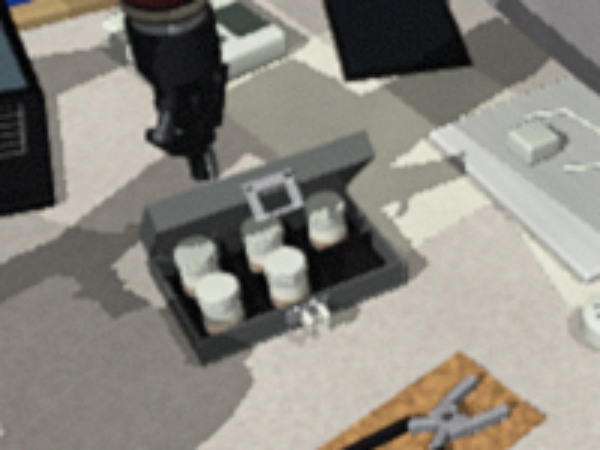

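The lid is half shut with the fingers behind it and the hasp plate lined up with the staple. Next I'll finish the arc and press.

Request:
{"method": "jog_arm", "body": {
  "rows": [
    [1.5,1.2,-1.2,0,0,0,1],
    [3.3,2.4,-2.4,0,0,0,1],
    [5,3.2,-3.2,0,0,0,1],
    [6.6,3.7,-3.7,0,0,0,1],
    [7.7,3.7,-3.7,0,0,0,1],
    [8.4,3.7,-3.7,0,0,0,1],
    [8.8,3.7,-3.7,0,0,0,1],
    [8.8,3.7,-3.7,0,0,0,1]
  ]
}}

```text
time: 36.75
eef_pos: [0.4147, 0.1802, 0.0788]
tcp_rot: [1.314, 1.561, -2.611]
force: [-31.2, -12.5, 57.3]
grip_width: 0.0001
```

Request:
{"method": "jog_arm", "body": {
  "rows": [
    [0.4,0,0,0,0,0,1],
    [0.4,0,0,0,0,0,1]
  ]
}}

```text
time: 37.0
eef_pos: [0.4149, 0.1803, 0.0785]
tcp_rot: [1.292, 1.558, -2.633]
force: [-43.1, -16.1, 81.5]
grip_width: -0.0001
```

```bash
cat >> h.py <<'E'
def lid():
  for n in("side","scene"):
    p,d,C=shot(n); W=world(d,C)
    w=W[(W[...,0]>.49)&(W[...,0]<.57)&(W[...,1]>.1)&(W[...,1]<.36)&(W[...,2]>.045)]
    print([(round(a,2),np.median(w[abs(w[:,1]-a)<.005][:,2]).round(3)) for a in np.arange(.13,.32,.02) if (abs(w[:,1]-a)<.005).sum()>3])
E
python3 - <<'E'
from h import *
st(); lid()
E
```

```text
t 37.0 pos [0.4149 0.1803 0.0785] w -0.0001 F [-43.1 -16.1  81.5] q [ 0.25 -0.19  2.14 -0.    1.2   2.6 ]
[(np.float64(0.15), np.float64(0.061)), (np.float64(0.17), np.float64(0.061)), (np.float64(0.19), np.float64(0.062)), (np.float64(0.21), np.float64(0.062)), (np.float64(0.23), np.float64(0.062)), (np.float64(0.25), np.float64(0.062)), (np.float64(0.27), np.float64(0.061))]
[(np.float64(0.15), np.float64(0.061)), (np.float64(0.17), np.float64(0.062)), (np.float64(0.19), np.float64(0.062)), (np.float64(0.21), np.float64(0.062)), (np.float64(0.23), np.float64(0.062)), (np.float64(0.25), np.float64(0.062)), (np.float64(0.27), np.float64(0.061))]
```

Request:
{"method": "jog_arm", "body": {
  "rows": [
    [-3,0,0,0,0,0,1],
    [-9,0,0,0,0,0,1],
    [-15,0,0,0,0,0,1],
    [-20,0,0,0,0,0,1]
  ]
}}

```text
time: 37.6
eef_pos: [0.415, 0.1811, 0.2696]
tcp_rot: [-1.91, 1.569, 0.447]
force: [-0.1, -0.0, 0.2]
grip_width: -0.0004
```

Request:
{"method": "jog_arm", "body": {
  "rows": [
    [-2,11,-31.5,0,0,0,-1],
    [-2,11,-31.5,0,0,0,-1],
    [-2,11,-31.5,0,0,0,-1],
    [-2,11,-31.5,0,0,0,-1],
    [-2,11,-31.5,0,0,0,-1],
    [-2,11,-31.5,0,0,0,-1],
    [-2,11,-31.5,0,0,0,-1],
    [-2,11,-31.5,0,0,0,-1]
  ]
}}

```text
time: 38.6
eef_pos: [0.5595, -0.1184, 0.2869]
tcp_rot: [-0.117, 1.57, 2.241]
force: [-0.6, 0.2, -0.3]
grip_width: 0.0852
```

Run:
```python
from h import *
st(); lid()
p,d,C=shot("wrist","w4.png"); W=world(d,C)
for t in("pliers","grip_a","jaw_a"):
    for x in r.landmark_of(t,"wrist")[:3]: print(t,round(x["p"],2),np.round(x["xy"]),ray(x["xy"],C,.010).round(4),W[int(x["xy"][1]),int(x["xy"][0])].round(3))
for x in r.regions_of("pliers","wrist")[:2]:
    print(x["p"],x["extent"]); np.save("pm.npy",x["mask"])
m=(W[...,2]>.010)&(W[...,2]<.03)&(W[...,0]>.38)&(W[...,0]<.62)&(W[...,1]>-.13)&(W[...,1]<.03)
w=W[m]; print(len(w),w[:,2].max())
# top-down raster 0.5 mm
g=np.zeros((400,520,3),np.uint8); 
mm=(W[...,0]>.37)&(W[...,0]<.63)&(W[...,1]>-.16)&(W[...,1]<.04)
q=W[mm]; u=((q[:,0]-.37)*2000).astype(int); v=((.04-q[:,1])*2000).astype(int); g[v,u]=p[mm][:,::-1]
g=cv2.dilate(g,np.ones((3,3))); cv2.imwrite("pics/top4.png",cv2.resize(g,(780,600)))
```

```text
t 38.6 pos [ 0.5595 -0.1184  0.2869] w 0.0852 F [-0.6  0.2 -0.3] q [-0.34 -0.09  1.69  0.    1.54  2.02]
[(np.float64(0.15), np.float64(0.061)), (np.float64(0.17), np.float64(0.062)), (np.float64(0.19), np.float64(0.061)), (np.float64(0.21), np.float64(0.061)), (np.float64(0.23), np.float64(0.062)), (np.float64(0.25), np.float64(0.062)), (np.float64(0.27), np.float64(0.061))]
[(np.float64(0.15), np.float64(0.061)), (np.float64(0.17), np.float64(0.062)), (np.float64(0.19), np.float64(0.062)), (np.float64(0.21), np.float64(0.062)), (np.float64(0.23), np.float64(0.062)), (np.float64(0.25), np.float64(0.062)), (np.float64(0.27), np.float64(0.061))]
pliers 0.75 [245. 212.] [ 0.5187 -0.0595  0.01  ] [ 0.522 -0.062  0.02 ]
grip_a 0.84 [282. 217.] [ 0.4774 -0.09    0.01  ] [ 0.476 -0.088  0.001]
grip_a 0.69 [255. 251.] [ 0.4671 -0.0273  0.01  ] [ 0.464 -0.025 -0.   ]
jaw_a 0.91 [226. 186.] [ 0.5623 -0.0665  0.01  ] [ 0.564 -0.068  0.018]
jaw_a 0.73 [213. 207.] [ 0.5552 -0.033   0.01  ] [ 0.556 -0.03   0.002]
jaw_a 0.46 [244. 211.] [ 0.5204 -0.0588  0.01  ] [ 0.522 -0.061  0.018]
0.97 [201.5, 179.1, 114.1, 94.2]
2025 0.02157392671193714
```

View pics/w4.png

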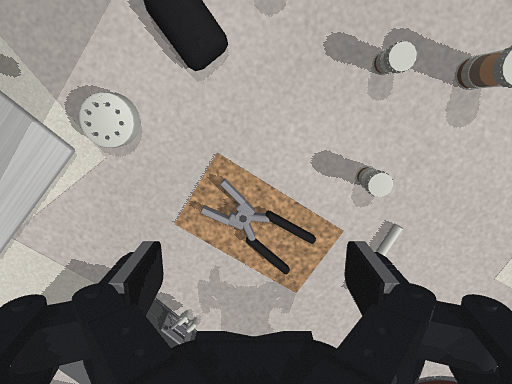

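View pics/top4.png

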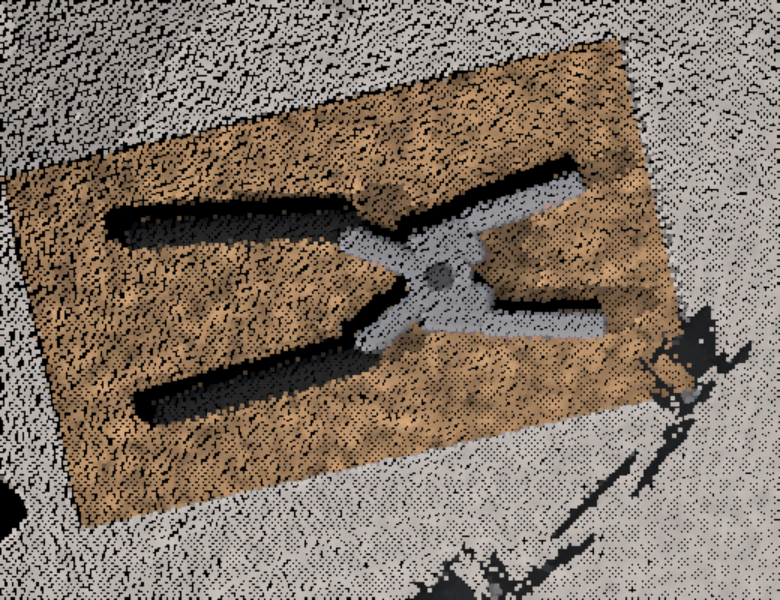

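The lid is flat at 61–62 mm, so it is shut. The pliers lie with the rivet at about (0.517, -0.052), axis 8°, jaws toward +x. In w4, the rivet is at pixel (243,215), and the handles end at (313,240) and (288,272). Next I'll hover over the grip point.

Request:
{"method": "jog_arm", "body": {
  "rows": [
    [18.7,2.1,10.6,-0.928,0,0,-1],
    [18.7,2.1,10.6,-0.928,0,0,-1],
    [18.7,2.1,10.6,-0.928,0,0,-1],
    [18.7,2.1,10.6,-0.928,0,0,-1],
    [18.7,2.1,10.6,-0.928,0,0,-1],
    [18.7,2.1,10.6,-0.928,0,0,-1],
    [18.7,2.1,10.6,-0.928,0,0,-1],
    [18.7,2.1,10.6,-0.928,0,0,-1]
  ]
}}

```text
time: 39.95
eef_pos: [0.4706, -0.06, 0.101]
tcp_rot: [2.72, 1.57, -0.281]
force: [0.2, 0.6, -0.1]
grip_width: 0.0853
```

```bash
cat >> h.py <<'E'
def pl(n,z=.010):
    p,d,C=shot(n)
    for t in("pliers","grip_a","jaw_a","seal_mid"):
        for x in r.landmark_of(t,n)[:2]: print(n,t,round(x["p"],2),np.round(x["xy"]),ray(x["xy"],C,.030 if t=="seal_mid" else z).round(4))
E
python3 - <<'E'
from h import *
go([.4695,-.0585,.019],np.radians(-81.8)); pl("side"); pl("scene"); 
p,d,C=shot("wrist","w5.png")
E
```

```text
t 40.0 pos [ 0.4706 -0.06    0.101 ] w 0.0853 F [ 0.2  0.6 -0.1] q [-0.28 -0.17  2.09  0.    1.22  1.15]
shift [ 8.2  -0.17  0.1 ] turn [-0.002 -0.001 -0.   ]
side pliers 0.72 [239. 220.] [ 0.5177 -0.0512  0.01  ]
side pliers 0.24 [248. 210.] [ 0.5583 -0.0341  0.01  ]
side grip_a 0.85 [234. 236.] [ 0.4775 -0.093   0.01  ]
side grip_a 0.6 [221. 224.] [ 0.4679 -0.0369  0.01  ]
side jaw_a 0.89 [252. 221.] [ 0.5466 -0.0728  0.01  ]
side jaw_a 0.82 [248. 208.] [ 0.559  -0.0279  0.01  ]
side seal_mid 0.6 [194. 188.] [0.4574 0.1079 0.03  ]
side seal_mid 0.34 [327. 222.] [ 0.7103 -0.1963  0.03  ]
scene pliers 0.95 [240. 210.] [ 0.5255 -0.0704  0.01  ]
scene grip_a 0.97 [220. 206.] [ 0.48   -0.0956  0.01  ]
scene grip_a 0.62 [238. 189.] [ 0.466  -0.0215  0.01  ]
scene jaw_a 0.73 [253. 216.] [ 0.5646 -0.0642  0.01  ]
scene jaw_a 0.65 [261. 206.] [ 0.5538 -0.0246  0.01  ]
scene seal_mid 0.54 [275. 160.] [0.4706 0.1126 0.03  ]
```

View pics/w5.png

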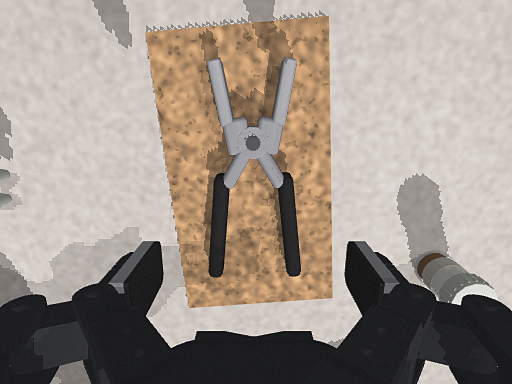

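Request:
{"method": "jog_arm", "body": {
  "rows": [
    [5,-0.1,0.1,0,0,0,-1],
    [8.2,-0.1,0.1,0,0,0,-1],
    [8.2,-0.1,0.1,0,0,0,-1],
    [8.2,-0.1,0.1,0,0,0,-1]
  ]
}}

```text
time: 41.0
eef_pos: [0.4699, -0.0592, 0.0196]
tcp_rot: [2.722, 1.569, -0.276]
force: [0.3, 0.7, 0.7]
grip_width: 0.0854
```

Request:
{"method": "jog_arm", "body": {
  "rows": [
    [0,0,0,0,0,0,-0.6],
    [0,0,0,0,0,0,-0.4],
    [0,0,0,0,0,0,-0.35],
    [0,0,0,0,0,0,-0.3],
    [0,0,0,0,0,0,-0.3],
    [0,0,0,0,0,0,-0.3]
  ]
}}

```text
time: 41.75
eef_pos: [0.4707, -0.0597, 0.0213]
tcp_rot: [2.474, 1.567, -0.524]
force: [-3.6, 0.5, 10.8]
grip_width: 0.0558
```

Run:
```python
from h import *
st()
```

```text
t 41.8 pos [ 0.4707 -0.0597  0.0213] w 0.0558 F [-3.6  0.5 10.8] q [-0.28 -0.04  2.12 -0.    1.06  1.15]
```

Request:
{"method": "jog_arm", "body": {
  "rows": [
    [-0.5,0,0,0,0,0,-0.28],
    [-1.5,0,0,0,0,0,-0.28],
    [-3,0,0,0,0,0,-0.28],
    [-5,0,0,0,0,0,-0.28],
    [-7,0,0,0,0,0,-0.28],
    [-7,0,0,0,0,0,-0.28]
  ]
}}

```text
time: 42.5
eef_pos: [0.4706, -0.0594, 0.0909]
tcp_rot: [2.718, 1.566, -0.28]
force: [0.2, 0.8, -0.9]
grip_width: 0.0546
```

Run:
```python
from h import *
o,R=st(); p,d,C=shot("wrist","w6.png"); W=world(d,C); print("rel z", o["eef_pos"][2])
m=np.load("pm.npy")
for x in r.regions_of("pliers","wrist")[:1]:
    w=W[x["mask"]]; w=w[(w[:,2]>.05)]; print(x["p"],len(w))
    a=w@np.array([np.cos(.143),np.sin(.143),0])
    for b in np.arange(a.min(),a.max(),.015):
        s=w[(a>=b)&(a<b+.015)]; print(b.round(3),np.median(s[:,2]).round(4),len(s),end=" | ")
for t in("pliers","jaw_a"):
    for x in r.landmark_of(t,"wrist")[:2]: print(t,round(x["p"],2),np.round(x["xy"]),ray(x["xy"],C,o["eef_pos"][2]-.011).round(4))
```

```text
t 42.5 pos [ 0.4706 -0.0594  0.0909] w 0.0546 F [ 0.2  0.8 -0.9] q [-0.28 -0.16  2.1   0.    1.2   1.15]
rel z 0.09086987793543469
0.63 17933
0.412 0.0872 544 | 0.427 0.0872 1297 | 0.442 0.087 1411 | 0.457 0.0868 1482 | 0.472 0.0867 2042 | 0.487 0.087 2012 | 0.502 0.087 3145 | 0.517 0.0865 2352 | 0.532 0.0863 2049 | 0.547 0.0861 1599 | pliers 0.9 [254. 150.] [ 0.5212 -0.0523  0.0799]
jaw_a 0.91 [286.  49.] [ 0.5635 -0.0592  0.0799]
jaw_a 0.67 [215.  51.] [ 0.5589 -0.0309  0.0799]
```

View pics/w6.png

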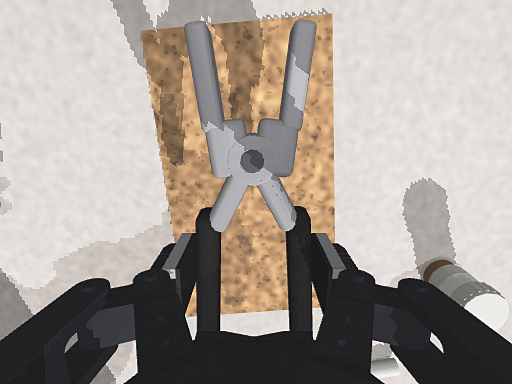

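Pliers are held level and symmetric (rivet at px (252,160)). Next: rotate to face the seal, at a safe height.

Request:
{"method": "jog_arm", "body": {
  "rows": [
    [-1,-0.2,0.1,-0.1,0,0,-0.28],
    [-2,-0.5,0.2,-0.22,0,0,-0.28],
    [-2.9,-1,0.4,-0.34,0,0,-0.28],
    [-2.9,-1,0.4,-0.46,0,0,-0.28],
    [-2.9,-1,0.4,-0.58,0,0,-0.28],
    [-2.9,-1,0.4,-0.7,0,0,-0.28],
    [-2.9,-1,0.4,-0.82,0,0,-0.28],
    [-2.9,-1,0.4,-0.94,0,0,-0.28]
  ]
}}

```text
time: 43.7
eef_pos: [0.4628, -0.0494, 0.116]
tcp_rot: [-1.346, 1.568, 2.882]
force: [0.8, 0.5, -1.1]
grip_width: 0.055
```

Request:
{"method": "jog_arm", "body": {
  "rows": [
    [0,0,0,-0.12,0,0,-0.28],
    [0,0,0,-0.24,0,0,-0.28],
    [0,0,0,-0.36,0,0,-0.28],
    [0,0,0,-0.45,0,0,-0.28],
    [0,0,0,-0.488,0,0,-0.28],
    [0,0,0,-0.488,0,0,-0.28],
    [0,0,0,-0.488,0,0,-0.28]
  ]
}}

```text
time: 44.58
eef_pos: [0.4632, -0.0495, 0.1167]
tcp_rot: [-1.839, 1.57, 2.873]
force: [0.0, 0.8, -2.1]
grip_width: 0.0546
```

```bash
cat > look.py <<'E'
from h import *
import sys
z=float(sys.argv[1]); f=sys.argv[2]
go([.465,z and -.05 or 0,.12],0)
o=r.get_obs(); zc=o["eef_pos"][2]-.012
p,d,C=shot("wrist",f); W=world(d,C)
for t in("pliers","jaw_a"):
    for x in r.landmark_of(t,"wrist")[:2]: print(t,round(x["p"],2),np.round(x["xy"]),ray(x["xy"],C,zc).round(4))
for x in r.landmark_of("seal_mid","wrist")[:2]: print("seal",round(x["p"],2),np.round(x["xy"]),ray(x["xy"],C,.03).round(4))
m=(W[...,2]>.034)&(W[...,2]<.043)&(abs(W[...,0]-.465)<.03)&(W[...,1]>.095)&(W[...,1]<.128)&(p.min(-1)>150)
w=W[m]; print("seal top",len(w)); 
if len(w): print(w.min(0).round(4),w.max(0).round(4),np.sort(w[:,0])[::max(1,len(w)//12)].round(4))
# jaw inner faces at zc: rows of pliers
m=abs(W[...,2]-zc-.008)<.004
for ax in(.075,.085,.095,.105):
    s=m&(abs(W[...,1]-(o["eef_pos"][1]+ax))<.001)
    if s.any():
        xs=np.sort(W[s][:,0]); g=np.argmax(np.diff(xs)); print(ax,xs[0].round(4),xs[g].round(4),xs[g+1].round(4),xs[-1].round(4))
E
python3 look.py 1 w7.png
```

```text
t 44.6 pos [ 0.4632 -0.0495  0.1167] w 0.0546 F [ 0.   0.8 -2.1] q [-0.27 -0.22  2.1   0.    1.26 -0.27]
shift [-0.33  0.18  0.05] turn [-0.001 -0.     0.001]
pliers 0.92 [252. 152.] [ 0.4637 -0.0005  0.1047]
jaw_a 0.98 [215.  50.] [0.4487 0.0413 0.1047]
jaw_a 0.67 [286.  48.] [0.4778 0.042  0.1047]
seal top 0
0.075 0.4407 0.4498 0.4768 0.486
0.085 0.4392 0.4484 0.478 0.4869
0.095 0.4377 0.4468 0.4791 0.4879
```

View pics/w7.png

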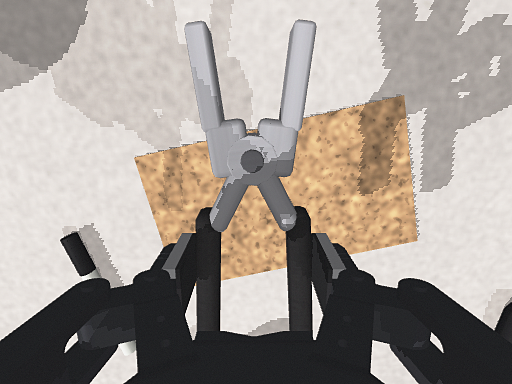

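```bash
cat >> h.py <<'E'
def seal(f=None):
  for n in("side","scene"):
    p,d,C=shot(n); W=world(d,C)
    m=(W[...,2]>.024)&(W[...,2]<.045)&(abs(W[...,0]-.465)<.04)&(W[...,1]>.095)&(W[...,1]<.130)&(p.min(-1)>120)
    w=W[m]; print(n,len(w)); 
    if len(w): print(w.min(0).round(4),w.max(0).round(4)); t=w[w[:,2]>.0355]; print("top x",np.sort(t[:,0]).round(3)[::2],"y",t[:,1].min().round(3),t[:,1].max().round(3))
    if f and n=="side": cv2.imwrite("pics/"+f,cv2.resize(p[150:230,150:260,::-1],(770,560),interpolation=cv2.INTER_CUBIC))
E
python3 -c "
from h import *
seal('s8.png')"
```

```text
side 0
scene 64
[0.4495 0.1014 0.0248] [0.4772 0.1291 0.042 ]
top x [0.45  0.452 0.453 0.457 0.457 0.458 0.459 0.46  0.469 0.471 0.472 0.472
 0.473 0.474 0.475 0.477] y 0.104 0.119
```

View pics/s8.png

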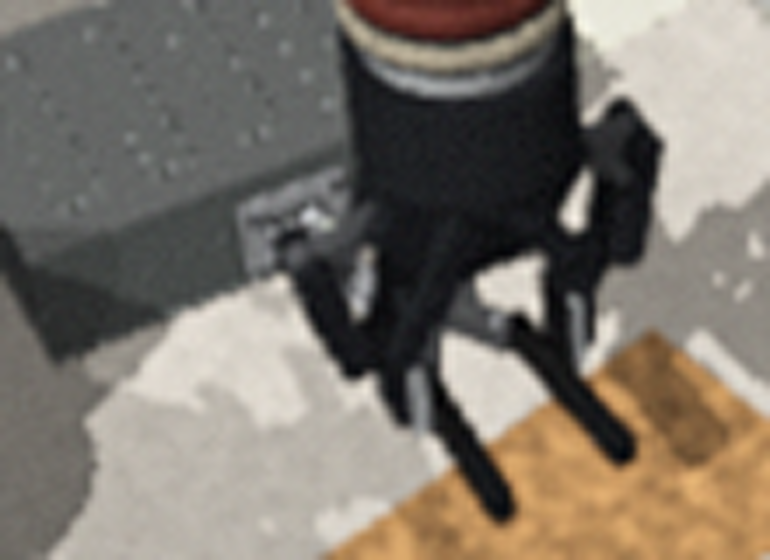

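Request:
{"method": "jog_arm", "body": {
  "rows": [
    [2,0.1,0,0,0,0,-0.28],
    [4.5,0.1,0,0,0,0,-0.28],
    [7.4,0.1,0,0,0,0,-0.28],
    [7.4,0.1,0,0,0,0,-0.28],
    [7.4,0.1,0,0,0,0,-0.28]
  ]
}}

```text
time: 45.5
eef_pos: [0.4652, -0.0498, 0.0443]
tcp_rot: [1.311, 1.569, -0.259]
force: [0.4, 0.6, -1.1]
grip_width: 0.055
```

Run:
```python
from h import *
go([.4645,.020,.042],0)
o=r.get_obs(); zc=o["eef_pos"][2]-.012
p,d,C=shot("wrist","w9.png"); W=world(d,C)
m=abs(W[...,2]-zc-.008)<.004
for ax in(.0,.02,.06,.075,.085,.095,.1):
    s=m&(abs(W[...,1]-(o["eef_pos"][1]+ax))<.001)
    if s.any():
        xs=np.sort(W[s][:,0]); g=np.argmax(np.diff(xs)); print(ax,xs[0].round(4),xs[g].round(4),xs[g+1].round(4),xs[-1].round(4),np.median(W[s][:,2]).round(4))
pl("side",.03)
```

```text
t 45.5 pos [ 0.4652 -0.0498  0.0443] w 0.0550 F [ 0.4  0.6 -1.1] q [-0.27 -0.1   2.13  0.    1.11 -0.27]
shift [ 0.23 -0.07 -6.98] turn [-0.     0.    -0.001]
0.0 0.439 0.4498 0.4828 0.4942 0.0404
0.02 0.4404 0.4563 0.4758 0.4922 0.0401
0.06 0.445 0.4629 0.4683 0.4864 0.0391
0.075 0.4428 0.4517 0.4789 0.4877 0.0388
0.085 0.4412 0.4505 0.48 0.489 0.0384
0.095 0.4401 0.4488 0.4811 0.4901 0.0381
0.1 0.4412 0.4479 0.4817 0.4897 0.0373
side pliers 0.5 [216. 211.] [ 0.4697 -0.0051  0.03  ]
side grip_a 0.7 [233. 215.] [ 0.5037 -0.0413  0.03  ]
side grip_a 0.56 [212. 228.] [ 0.4349 -0.0556  0.03  ]
side jaw_a 0.5 [202. 202.] [0.4534 0.0452 0.03  ]
side jaw_a 0.35 [232. 217.] [ 0.4998 -0.0477  0.03  ]
side seal_mid 0.46 [194. 184.] [0.4642 0.1212 0.03  ]
side seal_mid 0.37 [227. 226.] [ 0.4727 -0.0669  0.03  ]
```

Request:
{"method": "jog_arm", "body": {
  "rows": [
    [0,-0.1,-1.5,0,0,0,-0.28],
    [0,-0.1,-3,0,0,0,-0.28],
    [0,-0.1,-4.5,0,0,0,-0.28],
    [0,-0.1,-5.5,0,0,0,-0.28],
    [0,-0.1,-6.3,0,0,0,-0.28],
    [0,-0.1,-6.9,0,0,0,-0.28],
    [0,-0.1,-6.9,0,0,0,-0.28],
    [0,-0.1,-6.9,0,0,0,-0.28]
  ]
}}

```text
time: 46.8
eef_pos: [0.4636, 0.0192, 0.0433]
tcp_rot: [0.282, 1.571, -1.289]
force: [0.4, -0.5, -1.8]
grip_width: 0.0549
```

Run:
```python
from h import *
go([.4645,.020,.044],0)
p,d,C=shot("wrist","w10.png"); W=world(d,C)
pl("wrist",.03); p,_,_=shot("scene"); cv2.imwrite("pics/s10.png",cv2.resize(p[120:220,210:340,::-1],(780,600),interpolation=cv2.INTER_CUBIC))
```

```text
t 46.8 pos [0.4636 0.0192 0.0433] w 0.0549 F [ 0.4 -0.5 -1.8] q [-0.12 -0.11  2.14 -0.    1.11 -0.12]
shift [-0.07  0.09 -0.08] turn [-0.  0. -0.]
wrist pliers 0.77 [253. 155.] [0.4645 0.0666 0.03  ]
wrist grip_a 0.98 [311. 252.] [0.4932 0.0188 0.03  ]
wrist grip_a 0.78 [199. 251.] [0.4382 0.0196 0.03  ]
wrist jaw_a 0.69 [287.  50.] [0.4787 0.11   0.03  ]
wrist jaw_a 0.64 [199. 254.] [0.438  0.0178 0.03  ]
wrist seal_mid 0.63 [253.  37.] [0.4647 0.1148 0.03  ]
wrist seal_mid 0.6 [286. 332.] [ 0.482  -0.0279  0.03  ]
```

View pics/w10.png

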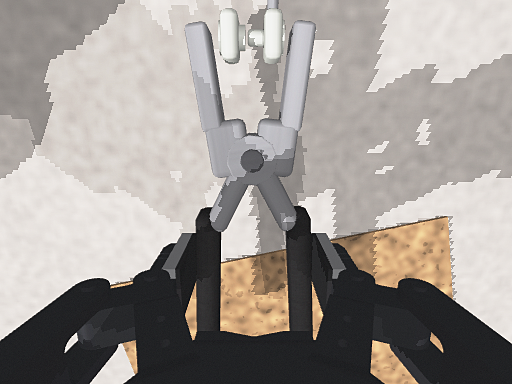

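Request:
{"method": "jog_arm", "body": {
  "rows": [
    [0,0.1,-0.2,0,0,0,-0.28],
    [0,0.1,-0.5,0,0,0,-0.28],
    [0,0.1,-0.5,0,0,0,-0.2],
    [0,0.1,-0.5,0,0,0,-0.12],
    [0,0.1,-0.5,0,0,0,-0.06],
    [0,0.1,-0.5,0,0,0,0],
    [0,0.1,-0.5,0,0,0,0.04],
    [0,0.1,-0.5,0,0,0,0.04]
  ]
}}

```text
time: 48.15
eef_pos: [0.4645, 0.0244, 0.0433]
tcp_rot: [-2.76, 1.571, 1.952]
force: [0.2, 1.0, -2.1]
grip_width: 0.0414
```

Request:
{"method": "jog_arm", "body": {
  "rows": [
    [0,0,0,0,0,0,0.06],
    [0,0,0,0,0,0,0.08],
    [0,0,0,0,0,0,0.1],
    [0,0,0,0,0,0,0.1],
    [0,0,0,0,0,0,0.1]
  ]
}}

```text
time: 48.78
eef_pos: [0.4649, 0.0244, 0.0435]
tcp_rot: [1.658, 1.57, 0.087]
force: [3.0, -0.1, -1.6]
grip_width: 0.0385
```

Run:
```python
from h import *
st()
p,d,C=shot("wrist"); cv2.imwrite("pics/w11.png",cv2.resize(p[:200,156:356,::-1],(600,600)))
```

```text
t 48.8 pos [0.4649 0.0244 0.0435] w 0.0385 F [ 3.  -0.1 -1.6] q [-0.11 -0.1   2.14  0.    1.11 -0.11]
```

View pics/w11.png

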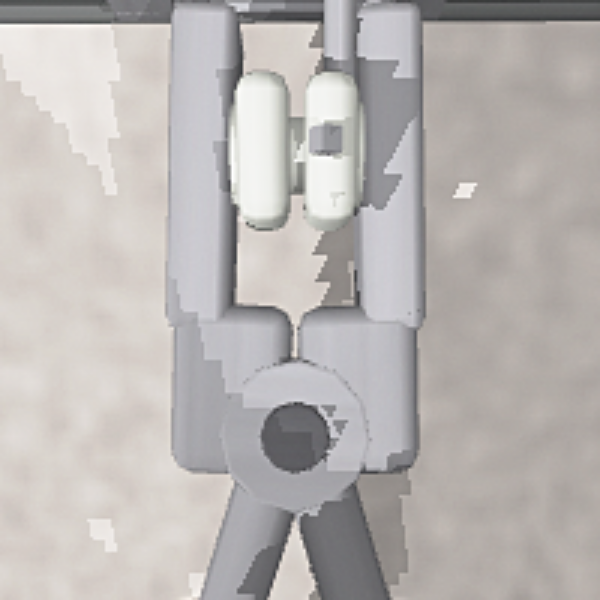

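Request:
{"method": "jog_arm", "body": {
  "rows": [
    [0,0,0,0,0,0,0.13],
    [0,0,0,0,0,0,0.13],
    [0,0,0,0,0,0,0.1],
    [0,0,0,0,0,0,0.07],
    [0,0,0,0,0,0,0.04],
    [0,0,0,0,0,0,0.01],
    [0,0,0,0,0,0,-0.02],
    [0,0,0,0,0,0,-0.05]
  ]
}}

```text
time: 49.82
eef_pos: [0.4645, 0.0244, 0.0433]
tcp_rot: [-0.874, 1.571, -2.445]
force: [0.0, -0.1, -0.5]
grip_width: 0.045
```

Request:
{"method": "jog_arm", "body": {
  "rows": [
    [0,0,0,0,0,0,-0.08],
    [0,0,0,0,0,0,-0.11],
    [0,0,0,0,0,0,-0.14],
    [0,0,0,0,0,0,-0.17],
    [0,0,0,0,0,0,-0.2],
    [0,0,0,0,0,0,-0.23],
    [0,0,0,0,0,0,-0.26],
    [0,0,0,0,0,0,-0.28]
  ]
}}

```text
time: 50.82
eef_pos: [0.4645, 0.0244, 0.0433]
tcp_rot: [-1.632, 1.571, 3.08]
force: [0.1, -0.2, -1.5]
grip_width: 0.0549
```

Run:
```python
from h import *
st()
p,d,C=shot("wrist"); cv2.imwrite("pics/w12.png",cv2.resize(p[:200,156:356,::-1],(600,600)))
```

```text
t 50.8 pos [0.4645 0.0244 0.0433] w 0.0549 F [ 0.1 -0.2 -1.5] q [-0.11 -0.1   2.14 -0.    1.11 -0.11]
```

View pics/w12.png

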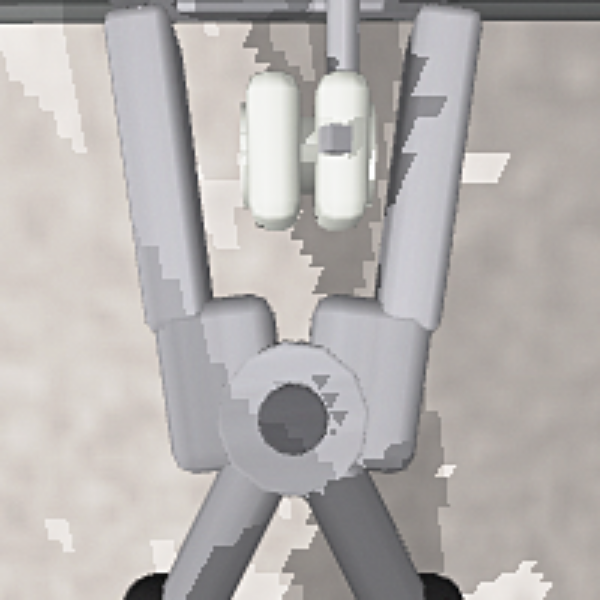

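Request:
{"method": "jog_arm", "body": {
  "rows": [
    [0,0,1,0,0,0,-0.28],
    [0,0,2.5,0,0,0,-0.28],
    [0,0,4,0,0,0,-0.28],
    [0,0,5.5,0,0,0,-0.28],
    [-1.5,0,7,0,0,0,-0.28],
    [-3.5,0,7.5,0,0,0,-0.28],
    [-5.5,0,7.5,0,0,0,-0.28],
    [-7,0,7.5,0,0,0,-0.28]
  ]
}}

```text
time: 51.88
eef_pos: [0.4652, -0.0515, 0.1154]
tcp_rot: [1.287, 1.568, -0.284]
force: [0.1, 0.9, -1.2]
grip_width: 0.0544
```

Request:
{"method": "jog_arm", "body": {
  "rows": [
    [0,0,0,0.1,0,0,-0.28],
    [0,0,0,0.22,0,0,-0.28],
    [0,0,0,0.34,0,0,-0.28],
    [0,0,0,0.46,0,0,-0.28],
    [0,0,0,0.58,0,0,-0.28],
    [0,0,0,0.7,0,0,-0.28],
    [0,0,0,0.82,0,0,-0.28],
    [0,0,0,0.94,0,0,-0.28]
  ]
}}

```text
time: 52.88
eef_pos: [0.4646, -0.0509, 0.1139]
tcp_rot: [2.192, 1.571, -0.322]
force: [-0.3, -0.2, -1.6]
grip_width: 0.0547
```

Request:
{"method": "jog_arm", "body": {
  "rows": [
    [0,0,0,0.12,0,0,-0.28],
    [0,0,0,0.24,0,0,-0.28],
    [0,0,0,0.36,0,0,-0.28],
    [0,0,0,0.45,0,0,-0.28],
    [0,0,0,0.488,0,0,-0.28],
    [0,0,0,0.488,0,0,-0.28],
    [0,0,0,0.488,0,0,-0.28]
  ]
}}

```text
time: 53.75
eef_pos: [0.4645, -0.0507, 0.1136]
tcp_rot: [2.786, 1.571, -0.212]
force: [-0.2, -0.8, -1.0]
grip_width: 0.0544
```

Run:
```python
from h import *
go([.471,-.0595,.0213],np.radians(-81.8))
o=r.get_obs(); p,d,C=shot("wrist"); W=world(d,C)
x=r.regions_of("pliers","wrist")[0]; w=W[x["mask"]]; w=w[abs(w[:,2]-o["eef_pos"][2])<.015]
A=np.c_[w[:,:2],np.ones(len(w))]; c=np.linalg.lstsq(A,w[:,2],rcond=None)[0]; print("plane slopes",c[:2].round(3),"top",np.median(w[:,2]).round(4))
seal(); lid()
```

```text
t 53.8 pos [ 0.4645 -0.0507  0.1136] w 0.0544 F [-0.2 -0.8 -1. ] q [-0.27 -0.21  2.1   0.    1.25  1.16]
shift [ 9.23  0.96 -0.51] turn [ 0. -0. -0.]
plane slopes [-0.11  -0.021] top 0.106
side 43
[0.4581 0.1037 0.0248] [0.4757 0.1267 0.0422]
top x [0.46  0.461 0.461 0.462 0.464 0.465 0.469 0.47  0.47  0.471 0.472 0.473
 0.476] y 0.104 0.121
scene 54
[0.4589 0.1028 0.0243] [0.4767 0.1291 0.0441]
top x [0.459 0.461 0.462 0.463 0.465 0.466 0.468 0.47  0.47  0.472 0.472 0.472
 0.473 0.474] y 0.103 0.12
[(np.float64(0.17), np.float64(0.063)), (np.float64(0.19), np.float64(0.062)), (np.float64(0.21), np.float64(0.062)), (np.float64(0.23), np.float64(0.062)), (np.float64(0.25), np.float64(0.062))]
[(np.float64(0.15), np.float64(0.061)), (np.float64(0.17), np.float64(0.062)), (np.float64(0.19), np.float64(0.062)), (np.float64(0.21), np.float64(0.062)), (np.float64(0.23), np.float64(0.062)), (np.float64(0.25), np.float64(0.062)), (np.float64(0.27), np.float64(0.061))]
```

The seal measures 16 mm over both halves, so it is shut, and the lid is flat. The pliers sag about 6° nose-down, so I'll tilt the tool to level them before lowering.

Request:
{"method": "jog_arm", "body": {
  "rows": [
    [2,0.4,-0.2,0,0.03,0,-0.28],
    [4,0.8,-0.4,0,0.06,0,-0.28],
    [5,1,-0.5,0,0.09,0,-0.28],
    [5,1,-0.5,0,0.11,0,-0.28],
    [5,1,-0.5,0,0.11,0,-0.28]
  ]
}}

```text
time: 54.68
eef_pos: [0.471, -0.0599, 0.0638]
tcp_rot: [3.139, 1.46, 0.14]
force: [-0.3, -0.3, -1.6]
grip_width: 0.0547
```

Run:
```python
from h import *
o,R=st(); p,d,C=shot("wrist","w13.png"); W=world(d,C)
x=r.regions_of("pliers","wrist")[0]; w=W[x["mask"]]; w=w[abs(w[:,2]-o["eef_pos"][2])<.015]
A=np.c_[w[:,:2],np.ones(len(w))]; c=np.linalg.lstsq(A,w[:,2],rcond=None)[0]; e=o["eef_pos"]; top=c@[e[0],e[1],1]
print("slopes",c[:2].round(3),"top at tcp",top.round(4),"R",R.round(3).tolist())
a=w@np.array([.99,.143,0]); 
for b in np.arange(a.min(),a.max(),.02): print(b.round(3),np.median(w[(a>=b)&(a<b+.02)][:,2]).round(4),end=" | ")
print("shift to lay", (R.T@np.array([.471-e[0],-.0595-e[1],.0185-top])*100).round(2))
```

```text
t 54.7 pos [ 0.471  -0.0599  0.0638] w 0.0547 F [-0.3 -0.3 -1.6] q [-0.31 -0.18  2.17  0.06  1.05  1.09]
slopes [-0.064  0.137] top at tcp 0.0598 R [[0.109, 0.142, -0.984], [0.015, -0.99, -0.141], [-0.994, 0.0, -0.11]]
0.446 0.0744 | 0.466 0.054 | 0.486 0.0572 | 0.506 0.0578 | 0.526 0.0576 | 0.546 0.0574 | shift to lay [ 4.11 -0.04  0.45]
```

Request:
{"method": "jog_arm", "body": {
  "rows": [
    [1.2,0,0.1,0,0,0,-0.28],
    [2.4,0,0.3,0,0,0,-0.28],
    [3.3,0,0.4,0,0,0,-0.28],
    [3.8,0,0.4,0,0,0,-0.28],
    [4,0,0.4,0,0,0,-0.28],
    [4,0,0.4,0,0,0,-0.28]
  ]
}}

```text
time: 55.52
eef_pos: [0.4715, -0.0598, 0.0232]
tcp_rot: [3.141, 1.461, 0.142]
force: [0.1, 0.3, -2.0]
grip_width: 0.0547
```

Request:
{"method": "jog_arm", "body": {
  "rows": [
    [0,0,0,0,0,0,-0.3],
    [0,0,0,0,0,0,-0.33],
    [0,0,0,0,0,0,-0.36],
    [0,0,0,0,0,0,-0.39],
    [0,0,0,0,0,0,-0.42],
    [0,0,0,0,0,0,-0.45],
    [0,0,0,0,0,0,-0.5],
    [0,0,0,0,0,0,-0.6]
  ]
}}

```text
time: 56.52
eef_pos: [0.4716, -0.0598, 0.0233]
tcp_rot: [3.139, 1.46, 0.141]
force: [0.2, 0.3, -0.5]
grip_width: 0.0686
```

Request:
{"method": "jog_arm", "body": {
  "rows": [
    [0,0,0,0,0,0,-0.8],
    [0,0,0,0,0,0,-1],
    [0,0,0,0,0,0,-1],
    [-2,0,-0.2,0,0,0,-1],
    [-6,0,-0.6,0,0,0,-1],
    [-11,0,-1.2,0,0,0,-1],
    [-16,0,-1.7,0,0,0,-1],
    [-20,0,-2.1,0,0,0,-1]
  ]
}}

```text
time: 57.52
eef_pos: [0.4705, -0.06, 0.2267]
tcp_rot: [3.133, 1.459, 0.134]
force: [0.3, -0.3, -0.9]
grip_width: 0.0857
```

Run:
```python
from h import *
st(); p,d,C=shot("wrist","w14.png"); W=world(d,C)
x=r.regions_of("pliers","wrist")[0]; w=W[x["mask"]]; w=w[(w[:,2]>.01)&(w[:,2]<.04)]; a=w@np.array([.99,.143,0])
for b in np.arange(a.min(),a.max(),.02): print(b.round(3),np.median(w[(a>=b)&(a<b+.02)][:,2]).round(4),end=" | ")
print(); pl("side"); caps("side"); seal(); lid()
q,_,_=shot("side"); cv2.imwrite("pics/s14.png",cv2.resize(q[80:330,90:410,::-1],(768,600)))
```

```text
t 57.5 pos [ 0.4705 -0.06    0.2267] w 0.0857 F [ 0.3 -0.3 -0.9] q [-0.31 -0.38  2.04  0.05  1.38  1.11]
0.412 0.0177 | 0.432 0.0176 | 0.452 0.0177 | 0.472 0.0179 | 0.492 0.0184 | 0.512 0.0185 | 0.532 0.0184 | 0.552 0.0183 | 
side pliers 0.66 [239. 217.] [ 0.523  -0.0426  0.01  ]
side grip_a 0.87 [233. 232.] [ 0.4834 -0.0809  0.01  ]
side grip_a 0.53 [223. 218.] [ 0.4834 -0.0229  0.01  ]
side jaw_a 0.77 [255. 216.] [ 0.5626 -0.0626  0.01  ]
side jaw_a 0.68 [249. 208.] [ 0.5637 -0.0307  0.01  ]
side seal_mid 0.4 [194. 186.] [0.4621 0.1152 0.03  ]
cap (1.2227 0.4320) d 1607.9mm top 0.088 [385. 102.]
cap (0.1572 0.6763) d 167.7mm top 0.092 [ 41. 106.]
cap (0.1810 0.6838) d 198.2mm top 0.064 [ 51. 110.]
cap (0.8021 0.2455) d 55.5mm top 0.045 [267. 124.]
cap (0.4439 0.2119) d 229.7mm top 0.063 [172. 163.]
cap (0.7990 -0.4993) d 109.9mm top 0.090 [441. 295.]
cap (0.4349 -0.2104) d 32.0mm top 0.051 [242. 269.]
cap (0.5312 -0.3178) d 31.6mm top 0.051 [301. 284.]
cap (0.4454 -0.3869) d 41.8mm top 0.079 [289. 324.]
cap (0.6613 -0.5831) d 137.0mm top 0.061 [436. 353.]
side 40
[0.457  0.1044 0.0255] [0.4745 0.1214 0.0448]
top x [0.458 0.459 0.46  0.461 0.463 0.464 0.466 0.468 0.469 0.47  0.471 0.475] y 0.105 0.121
scene 55
[0.4579 0.1015 0.0244] [0.4765 0.1291 0.0449]
top x [0.458 0.46  0.461 0.462 0.464 0.465 0.465 0.469 0.47  0.472 0.472 0.472
 0.473 0.474 0.475] y 0.101 0.12
[(np.float64(0.15), np.float64(0.061)), (np.float64(0.17), np.float64(0.062)), (np.float64(0.19), np.float64(0.061)), (np.float64(0.21), np.float64(0.062)), (np.float64(0.23), np.float64(0.062)), (np.float64(0.25), np.float64(0.062)), (np.float64(0.27), np.float64(0.061))]
[(np.float64(0.15), np.float64(0.061)), (np.float64(0.17), np.float64(0.062)), (np.float64(0.19), np.float64(0.062)), (np.float64(0.21), np.float64(0.062)), (np.float64(0.23), np.float64(0.062)), (np.float64(0.25), np.float64(0.062)), (np.float64(0.27), np.float64(0.061))]
```

View pics/s14.png

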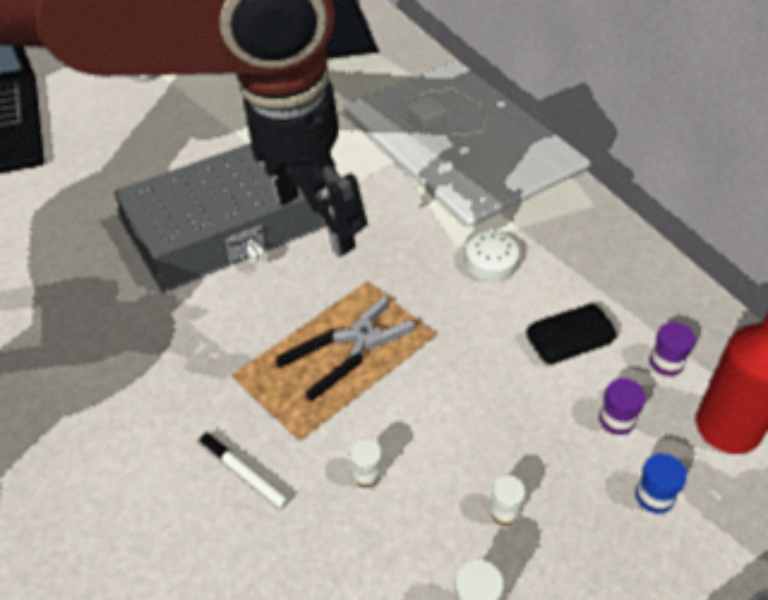

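Final view: the lid is shut, the seal is closed at (250,250), the pliers lie flat on the mat at (365,335), and the look-alikes and bystanders are where they were. Handing in now.

```bash
python3 -c "
from bench import r
print(r.job_done())"
```

```text
the job is handed in; nothing more can be done
None
```

I handed the job in at about 58 s of robot time with every step done in the order asked; no verdict is reported.

- **Pots:** I found five short wide pots and stood each one upright in its own bay. All five cap tops read 55–56 mm before the lid went down. The slim pots and the tall pot are within about 1 mm of where they started.
- **Lid:** It is shut, with its top level at 61–63 mm from front to back in both fixed cameras.
- **Seal:** I squeezed it with the pliers until the handles were about 38 mm apart. After easing off, it still measured about 16 mm over both halves, which matches clicked shut.
- **Pliers:** They are flat on the mat, top face level at 17.6–18.5 mm, at about their starting place.

**Irregularities:**
- Pressing the lid shut reached 81 N at the wrist through the fingertips. That is more than I meant, though under the 120 N wrist limit.
- The pliers sagged about 6° nose-down in the grip after the squeeze. I tilted the tool to level them before laying them down.
- I saw no sign that a pot or the pliers had been knocked aside during the run.

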